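Build a second tier over the bowl on a kiln shelf

ROBOT

A 7-joint arm with a two-finger parallel gripper is mounted at the origin on the work surface. World frame = base frame: x ahead of the robot, y to its left, z up, the work surface at z = 0. Lengths are in m, angles in degrees, forces in N, time in s.
With the tool pointing down it reaches from about 0.425 to 0.875 m from the base axis. Payload 4.7 kg.
Tool frame: the origin (TCP) lies on the centre line of the jaws, within the pads' length; the fingertips stand 14 mm ahead of it and the grasp point (between the pads) lies 5 mm behind it; z points along the fingers, y is the line along which they close (so a half turn about z gives the same grasp; the last joint's range is limited). The gripper opens to 87 mm and grips with 3 to 60 N. Pads are 19 mm wide; open, the fingers measure 117 mm over their backs; the gripper's body (75 mm by 190 mm) begins 51 mm behind the grasp point.
Start: joints at [-66.572, 18.392, -4.016, 83.108, 1.295, 78.541, -3.26], TCP at [0.25, 0.6, 0.237] pointing down, gripper open.
Joint ranges: [-163.93, 163.93], [-17.29, 119.83], [-79.2, 71.16], [3.27, 140.29], [-89.18, 269.18], [5.43, 117.66], [-154.24, 154.24]. Speed limits (degrees/s): [147.25, 147.25, 180, 180, 180, 180, 180].

INTERFACE

Orientations are given as [roll, pitch, yaw] about the fixed x, y, z axes, in that order (R = Rz(yaw) Ry(pitch) Rx(roll)).
In Python, from cell import env gives the robot as it stands.
- The arm moves only by the tool jog_arm, never from a script. Its argument "motion" is a list that holds one entry, the list of rows, each a list of 7 numbers: the shift along the tool's x, y, z in units of 0.1 m (1.0 is 0.1 m), then the turn, a rotation vector about the tool's x, y, z in units of 180 degrees (1.0 is 180 degrees), then the closure, from 0 (fully open) to 1 (shut). A call has 1 to 5 rows; each row is the pose to reach, as a shift and turn from the pose commanded when the call began, along the tool's axes at that moment, turning the shorter way round; what a row does not reach only later rows make up. A row lasts 1/10 s, in which the tool goes at most 50 mm and 8.59 degrees, less where a joint would pass 70% of its speed; a pose out of reach is approached as far as the arm can. A call with a number of a shift or a turn outside -1 to 1 is refused whole. A call with a gripper value outside its range is refused whole. The fingers move at their own pace and stop on an object; "grip_force" is the grip in N (left out, the last holds). Time passes only in rows, so rows that repeat a pose let the fingers close. It gives the time, the measured TCP pose, the force, the opening and the grip force at its end, in the units of the state.
- env.get_obs(): the state, without advancing time (a new reading comes with each control period).
- env.read_camera(name): name is "scene" or "side" or "wrist"; returns (picture, depth): 384x512x3 uint8, red, green, blue; 384x512 float32, m along the optical axis (not along the pixel's ray), 0 where there is no reading.
- env.camera_info(name): a dict with "camera_matrix" (3x3 intrinsics, pixels), "origin" and "orientation" of the camera in the world; the wrist camera has in their place "mount" (4x4, takes a point from camera to tool coordinates, whose origin is the TCP and whose axes are the flange's). Camera axes: x right, y down, z forward; pixel columns grow to the right and rows downward; lengths in m; the calibration is good to about 2 mm. A picture is of the moment at which its call begins: read the wrist's pose just before it. camera_info takes no time and is no camera call.
- env.sign_off(): hands the job in; it is judged then, once.
The state is a dict: "time_s": time; "qpos": joint angles; "joint_velocities": joint speeds; "effort": joint torques, N m; "tool_pos": TCP position; "tool_rot": TCP orientation; "force": force on the tool from outside, world axes, zero at the start; "wrist_torque": the same for the moment, N m; "grip_width": finger opening in m; "grasp_force": force on a finger pad.
Only numpy, scipy, OpenCV 4.12 (cv2) and the standard library are available. Lean on these libraries where they do the work, as an engineer would, in place of code of your own. Each camera call takes 0.05 s, during which the arm holds its last target. There are 200 camera calls.

TASK

On the cream kiln shelf, build an upper tier over the low open bowl: stand the two tall round tube props on the shelf, one left and one right of the bowl and in line with its middle, then lay the long grey batt across them, centred over the bowl and parallel to the shelf's longer edges, each batt end about flush with the outer side of its prop. Last, lay the black tile flat on the middle of the batt, square with it. Set every piece down rather than dropping it, and do not knock or shift the bowl, the vase or the short square prop.

Things in the scene. Friction and masses are not known exactly. Their poses are not given: they have to be found in the camera images.
- kiln_shelf: fixed cream ceramic slab lying on the table, 260 (its x) x 300 (its y) mm, 15 thick; origin at the centre of its underside, z up; its longer edges run along its y, roughly left-right from the robot (within 8 degrees). It lies left or right of the robot's middle and carries bowl and vase, one nearer the robot, the other some 120 mm behind
- ware_board: fixed plywood board, 260 (its x) x 300 (its y) mm, 15 thick, on the other side, turned at most 8 degrees; origin at the centre of its underside; carries at first the props, tile, batt and a small grey jar with white lid (38 mm diameter, 40 tall, a bystander): the batt along its far edge, the others nearer, at least 80 mm apart centre to centre
- bowl: low open round bowl of pinkish clay, already on the kiln shelf; rim diameter 76 mm, 42 tall; origin at the centre of its underside, z up; loose, stays where it is
- vase: small round vase of pinkish clay with a narrow neck, on the kiln shelf in front of or behind the bowl; 62 mm widest diameter, 80 tall; origin at the centre of its underside, z up; loose, stays where it is
- prop_a: tall round cream tube prop, 42 mm outer diameter, 20 mm bore, 90 tall, standing; origin at the centre of its underside, z up; about 0.2 kg; the same as prop_b, either may go on either side
- prop_b: the other tall round cream tube prop, 42 mm outer diameter, 20 mm bore, 90 tall, standing; origin at the centre of its underside, z up; about 0.2 kg
- prop_short: short square solid cream prop, 42 x 42 mm, 45 tall; origin at the centre of its underside; not needed, stays where it is
- batt: long flat grey ceramic batt, 60 mm wide (its x) x 210 mm long (its y), 14 thick; lies on the far part of the ware board along the board's longer edges; origin at the centre of its underside, z up; about 0.35 kg
- tile: black glazed square tile with a cream plaited pattern on top, 50 x 50 mm, 16 thick; lies flat, pattern up; origin at the centre of its underside, x and y along its sides, z up; about 0.09 kg

How it is judged:
By the outcome, as a careful person would: the job done as asked, in the order asked, and still so for the second after the job is handed in, with the robot touching nothing.
It also fails if it takes over 112 s, if anything falls off the work surface, if the arm or the gripper's body presses on something with over 40 N, if the wrist force passes 120 N, or if a joint passes its speed limit or range.

## Working session

There is one attempt and no reset: what is moved stays moved. The work goes in short steps, Python scripts to look and compute and a tool call to move; the robot and the scene stay as the last step left them, time stands still between calls to the robot, and variables do not carry over. Pictures are saved under pics/ and viewed, at most 14 in all, crops included, and the job is handed in when it is done.

Besides the shell and the picture viewer there is one more tool, called by a JSON object that holds its "name" and its "arguments". jog_arm: Moves the arm, as the interface text tells. Shifts and turns lie within -1 to 1; 1 stands for 0.1 m of shift or 180 degrees of turn. Its arguments: {"type":"object","properties":{"motion":{"type":"array","items":{"type":"array","items":{"type":"array","items":{"type":"number"}}}},"grip_force":{"type":"number"}},"required":["motion"]}

```bash
mkdir -p pics; ls
python3 - <<'E'
from cell import env
import cv2,numpy as np
np.set_printoptions(precision=4,suppress=True)
print(env.get_obs())
for n in ["scene","side"]:
    p,d=env.read_camera(n); cv2.imwrite(f"pics/{n}0.png",p[:,:,::-1]); np.savez(f"{n}0.npz",p=p,d=d); i=env.camera_info(n);print(n,i)
print(env.camera_info("wrist"))
a=cv2.imread("pics/scene0.png")
cv2.imwrite("pics/s0.png",cv2.resize(a,(800,600)))
E
```

```text
pics
{'time_s': 0.0, 'qpos': array([-66.5706,  18.4391,  -4.0153,  83.1753,   1.2974,  78.542 ,
        -3.2618]), 'joint_velocities': array([-0.0683,  0.06  ,  0.073 , -0.002 ,  0.0317, -0.0244,  0.1026]), 'effort': array([  0.0003, -49.1287,  -0.4035, -31.2523,  -0.0638,   0.0437,
         0.0002]), 'tool_pos': array([0.2499, 0.5995, 0.2355]), 'tool_rot': array([-179.8889,    0.0083,  157.3789]), 'force': array([-0.016 , -0.5553,  0.0318]), 'wrist_torque': array([ 0.0049, -0.0063, -0.0665]), 'grasp_force': 0.0, 'grip_width': 0.08703359448939428}
scene {'camera_matrix': array([[431.2132,   0.    , 249.144 ],
       [  0.    , 431.2132, 200.5371],
       [  0.    ,   0.    ,   1.    ]]), 'origin': array([ 1.0957, -0.2041,  0.6684]), 'orientation': array([-136.3354,    0.098 ,   70.0943])}
side {'camera_matrix': array([[392.6654,   0.    , 257.0775],
       [  0.    , 392.6654, 185.744 ],
       [  0.    ,   0.    ,   1.    ]]), 'origin': array([ 0.1458, -0.4748,  0.6711]), 'orientation': array([-134.2043,   -0.5713,  -36.7753])}
{'camera_matrix': array([[323.55  ,   0.    , 258.6552],
       [  0.    , 323.55  , 193.4098],
       [  0.    ,   0.    ,   1.    ]]), 'mount': array([[-0.0005, -0.9559, -0.2938,  0.0814],
       [ 1.    , -0.0007,  0.0006, -0.001 ],
       [-0.0008, -0.2938,  0.9559, -0.1494],
       [ 0.    ,  0.    ,  0.    ,  1.    ]])}
```

View pics/scene0.png

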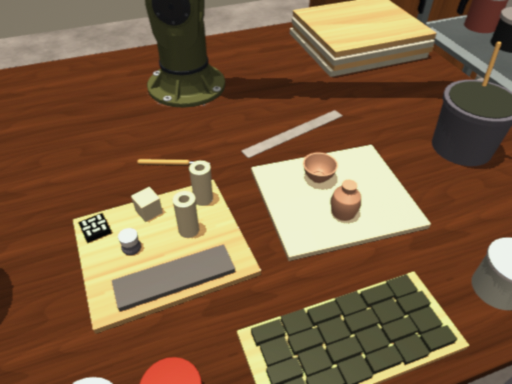

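View pics/side0.png

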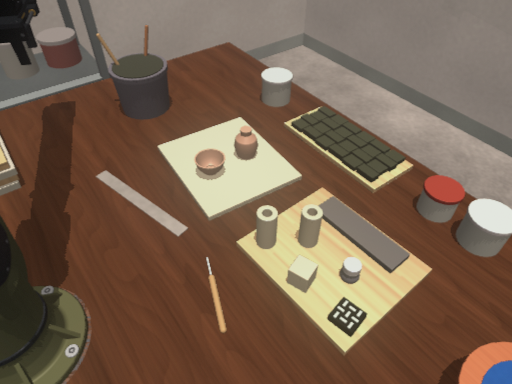

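The scene view shows the props near (186,215) and (201,183), the bowl at (320,168) with the vase at (346,202) in front of it, the batt at (175,277), the tile at (95,228), the short prop at (147,204) and the jar at (129,241). The side view agrees.

```bash
cat > h.py <<'E'
import numpy as np,cv2
from scipy.spatial.transform import Rotation as Ro
from cell import env
np.set_printoptions(precision=4,suppress=True)
def campose(n,o=None):
    i=env.camera_info(n);K=i["camera_matrix"]
    if n=="wrist":
        T=np.eye(4);T[:3,:3]=Ro.from_euler("xyz",o["tool_rot"],degrees=True).as_matrix();T[:3,3]=o["tool_pos"]
        T=T@i["mount"];return K,T[:3,:3],T[:3,3]
    return K,Ro.from_euler("xyz",i["orientation"],degrees=True).as_matrix(),np.array(i["origin"])
def cloud(d,K,R,t):
    v,u=np.mgrid[:d.shape[0],:d.shape[1]]
    c=np.stack([(u-K[0,2])/K[0,0]*d,(v-K[1,2])/K[1,1]*d,d],-1)
    return c@R.T+t
def ray(uv,z,K,R,t):
    uv=np.atleast_2d(uv).astype(float)
    c=np.c_[(uv-K[:2,2])/[K[0,0],K[1,1]],np.ones(len(uv))]@R.T
    return t+c*((z-t[2])/c[:,2])[:,None]
def comps(mask,amin=60):
    n,l,s,c=cv2.connectedComponentsWithStats(mask.astype(np.uint8),connectivity=4)
    return [l==i for i in range(1,n) if s[i,4]>=amin]
E
python3 - <<'E'
from h import *
for n in ["scene","side"]:
    f=np.load(n+"0.npz");p,d=f["p"],f["d"];K,R,t=campose(n);W=cloud(d,K,R,t)
    hsv=cv2.cvtColor(p,cv2.COLOR_RGB2HSV)
    ok=(d>0)&(W[...,0]>.3)&(W[...,0]<.95)&(abs(W[...,1])<.5)
    print(n)
    for lo,hi in [(.010,.020),(.0235,.036),(.05,.07),(.085,.1),(.1,.112)]:
        for m in comps(ok&(W[...,2]>lo)&(W[...,2]<hi),40):
            q=W[m];r=cv2.minAreaRect((q[:,:2]*1000).astype(np.float32))
            v,u=np.nonzero(m)
            print((lo,hi),m.sum(),"px",u.mean().round(),v.mean().round(),"z",np.median(q[:,2]).round(4),"rect",np.round(r[0],1),np.round(r[1],1),round(r[2],1),"hsv",np.median(hsv[m],0))
E
```

```text
scene
(0.01, 0.02) 87 px 443.0 150.0 z 0.0152 rect [505.  492.8] [76.9 11.6] 2.2 hsv [158.  17.  43.]
(0.01, 0.02) 10844 px 336.0 202.0 z 0.0144 rect [551.3 187.1] [301.3 262.4] 85.8 hsv [ 33.  36. 242.]
(0.01, 0.02) 44 px 151.0 160.0 z 0.0111 rect [ 306.6 -161.2] [41.3 10.5] 80.5 hsv [ 20. 138. 232.]
(0.01, 0.02) 10802 px 157.0 253.0 z 0.0147 rect [ 557.4 -187.9] [264.4 300.6] 2.8 hsv [ 26.  99. 239.]
(0.01, 0.02) 184 px 489.0 293.0 z 0.015 rect [854.5 325.3] [79.4 26.2] 7.3 hsv [ 23.  40. 103.]
(0.01, 0.02) 1500 px 423.0 341.0 z 0.0132 rect [895.2 162.5] [125.9 243. ] 37.0 hsv [ 26. 100. 235.]
(0.01, 0.02) 52 px 371.0 287.0 z 0.0136 rect [777.6 140.1] [ 6.2 57.9] 3.7 hsv [ 30.  93. 207.]
(0.01, 0.02) 59 px 314.0 307.0 z 0.0134 rect [777.9  27.2] [18.2 47.8] 23.7 hsv [ 32.  88. 213.]
(0.01, 0.02) 938 px 255.0 354.0 z 0.0135 rect [823.7 -72.8] [97.6 77. ] 0.2 hsv [ 29.   89.5 238. ]
(0.01, 0.02) 77 px 291.0 345.0 z 0.0149 rect [826.7 -39.9] [46.8 14.7] 10.4 hsv [ 27. 103. 100.]
(0.01, 0.02) 56 px 355.0 357.0 z 0.0166 rect [885.3  42.6] [13.9 48.5] 4.7 hsv [30.  77.  56.5]
(0.01, 0.02
[... 7833 characters left out ...]
[ 13.  89. 222.]
(0.085, 0.1) 41 px 312.0 212.0 z 0.0938 rect [ 549.6 -125.9] [ 6.5 16.3] 43.3 hsv [ 19.  66. 130.]
(0.085, 0.1) 43 px 267.0 213.0 z 0.0935 rect [476.6 -76.5] [ 7. 18.] 43.8 hsv [ 19.  64. 131.]
(0.085, 0.1) 110 px 310.0 221.0 z 0.0924 rect [ 532.4 -139.3] [18.6 40.6] 35.8 hsv [ 19.  67. 130.]
(0.085, 0.1) 105 px 267.0 223.0 z 0.0925 rect [462.4 -93.1] [16.2 39.2] 52.6 hsv [ 19.  65. 130.]
(0.1, 0.112) 122 px 149.0 85.0 z 0.1055 rect [498.7 489.6] [19.2 97.6] 89.7 hsv [ 4. 26. 59.]
(0.1, 0.112) 245 px 312.0 212.0 z 0.1047 rect [ 541.8 -133.1] [41.7 39.2] 14.5 hsv [ 28.  44. 222.]
(0.1, 0.112) 243 px 267.0 213.0 z 0.1046 rect [469.8 -82.6] [41.6 38.9] 51.2 hsv [ 29.  43. 220.]
```

```bash
cat > plan.py <<'E'
import sys,json,math
from h import *
# plan(waypoints): each (x,y,z,yaw,closure[,mm per row]); prints jog calls, from the measured pose plus offset (cmd-meas)
def plan(wps,off=(0,0,0),start=None):
    o=env.get_obs()
    p=np.array(o["tool_pos"])+off; yaw=o["tool_rot"][2]
    if start is not None: p,yaw=np.array(start[:3]),start[3]
    for w in wps:
        tgt=np.array(w[:3]);ty=w[3];c=w[4];mm=w[5] if len(w)>5 else 27
        D=tgt-p;dy=(ty-yaw+180)%360-180
        n=max(1,math.ceil(np.linalg.norm(D)*1000/mm-.02),math.ceil(abs(dy)/7-.02))
        k=0
        while k<n:
            R=Ro.from_euler("xyz",[180,0,yaw],degrees=True)
            m=min(5,n-k)
            while np.abs(R.inv().apply(D)).max()*m/n>.1: m-=1
            rows=[]
            for j in range(1,m+1):
                s=R.inv().apply(D*j/n)*10
                rows.append([round(x,3)+0. for x in s]+[0,0,round(-dy*j/n/180,3)+0.,c])
            print(json.dumps([rows]).replace(".0,",",").replace(" ",""))
            p=p+R.apply(np.array(rows[-1][:3])/10); yaw-=rows[-1][5]*180
            k+=m
        print("  end",p,round(yaw,2))
E
python3 - <<'E'
from plan import *
plan([(.40,.42,.237,130,0,40),(.50,.17,.237,86,0,40)],start=(.25,.6,.237,157.38))
# shelf yaw from edges of the top
for n in ["scene","side"]:
    f=np.load(n+"0.npz");p,d=f["p"],f["d"];K,R,t=campose(n);W=cloud(d,K,R,t)
    m=max(comps((W[...,2]>.01)&(W[...,2]<.02)&(W[...,1]>0)&(W[...,0]<.72)&(W[...,1]<.36),1000),key=np.sum)
    m=cv2.morphologyEx(m.astype(np.uint8),cv2.MORPH_OPEN,np.ones((3,3)))
    c=max(cv2.findContours(m,0,1)[0],key=len)[:,0,:]
    q=ray(c,.015,K,R,t)[:,:2]
    for s in range(4):
        a=np.deg2rad(-4.3+90*s);e=(q-[.5514,.187])@[np.cos(a),np.sin(a)]
        h=.13 if s%2==0 else .15
        tt=(q-[.5514,.187])@[-np.sin(a),np.cos(a)]
        g=(abs(e-h)<.008)&(abs(tt)<.11)
        vx,vy,x0,y0=cv2.fitLine(q[g].astype(np.float32)*1000,cv2.DIST_HUBER,0,.01,.01).ravel()
        print(n,s,g.sum(),"yaw",round((np.rad2deg(np.arctan2(vy,vx))+45)%90-45,2),"e",round(e[g].mean(),4))
E
```

```text
[[[-0.346,-0.181,0,0,0,0.025,0],[-0.692,-0.362,0,0,0,0.051,0]]]
[[[-0.371,-0.123,0,0,0,0.025,0],[-0.741,-0.246,0,0,0,0.051,0]]]
[[[-0.385,-0.063,0,0,0,0.025,0],[-0.771,-0.125,0,0,0,0.051,0]]]
  end [0.4   0.42  0.237] 129.84
[[[-0.366,-0.119,0,0,0,0.035,0],[-0.732,-0.238,0,0,0,0.07,0]]]
[[[-0.383,-0.036,0,0,0,0.035,0],[-0.766,-0.073,0,0,0,0.07,0]]]
[[[-0.382,0.048,0,0,0,0.035,0],[-0.763,0.096,0,0,0,0.07,0]]]
[[[-0.362,0.13,0,0,0,0.035,0]]]
  end [0.5   0.17  0.237] 85.74
scene 0 105 yaw -4.46 e 0.1311
scene 1 67 yaw -4.22 e 0.1477
scene 2 64 yaw -4.39 e 0.1271
scene 3 76 yaw -4.49 e 0.1502
side 0 42 yaw -4.49 e 0.1272
side 1 70 yaw -4.52 e 0.1457
side 2 55 yaw -4.4 e 0.1306
side 3 81 yaw -4.36 e 0.1524
```

{"name": "jog_arm", "arguments": {"motion": [[[-0.346, -0.181, 0, 0, 0, 0.025, 0], [-0.692, -0.362, 0, 0, 0, 0.051, 0]]]}}

```text
time_s: 0.3
tool_pos: [0.2991, 0.5398, 0.2356]
tool_rot: [-179.9, -0.0, 148.2]
force: [0.7, -0.0, -0.2]
grip_width: 0.0871
grasp_force: 0.0
```

{"name": "jog_arm", "arguments": {"motion": [[[-0.371, -0.123, 0, 0, 0, 0.025, 0], [-0.741, -0.246, 0, 0, 0, 0.051, 0]]]}}

```text
time_s: 0.5
tool_pos: [0.3507, 0.4785, 0.236]
tool_rot: [-180.0, 0.0, 138.8]
force: [0.8, -0.4, 0.5]
grip_width: 0.0869
grasp_force: 0.0
```

{"name": "jog_arm", "arguments": {"motion": [[[-0.385, -0.063, 0, 0, 0, 0.025, 0], [-0.771, -0.125, 0, 0, 0, 0.051, 0]]]}}

```text
time_s: 0.7
tool_pos: [0.4006, 0.4185, 0.2362]
tool_rot: [-180.0, 0.0, 129.7]
force: [0.4, -0.2, -0.2]
grip_width: 0.0868
grasp_force: 0.0
```

{"name": "jog_arm", "arguments": {"motion": [[[-0.366, -0.119, 0, 0, 0, 0.035, 0], [-0.732, -0.238, 0, 0, 0, 0.07, 0]]]}}

```text
time_s: 0.9
tool_pos: [0.4292, 0.3468, 0.236]
tool_rot: [-180.0, 0.0, 117.0]
force: [0.6, 0.7, -0.4]
grip_width: 0.0869
grasp_force: 0.0
```

{"name": "jog_arm", "arguments": {"motion": [[[-0.383, -0.036, 0, 0, 0, 0.035, 0], [-0.766, -0.073, 0, 0, 0, 0.07, 0]]]}}

```text
time_s: 1.1
tool_pos: [0.4574, 0.2754, 0.2362]
tool_rot: [-180.0, 0.0, 104.4]
force: [1.3, -0.6, -0.6]
grip_width: 0.0872
grasp_force: 0.0
```

{"name": "jog_arm", "arguments": {"motion": [[[-0.382, 0.048, 0, 0, 0, 0.035, 0], [-0.763, 0.096, 0, 0, 0, 0.07, 0]]]}}

```text
time_s: 1.3
tool_pos: [0.4859, 0.2041, 0.2363]
tool_rot: [-180.0, 0.0, 91.8]
force: [0.8, 0.2, -0.5]
grip_width: 0.0872
grasp_force: 0.0
```

{"name": "jog_arm", "arguments": {"motion": [[[-0.362, 0.13, 0, 0, 0, 0.035, 0], [-0.362, 0.13, 0, 0, 0, 0.035, 0], [-0.362, 0.13, 0, 0, 0, 0.035, 0], [-0.362, 0.13, 0, 0, 0, 0.035, 0]]]}}

```text
time_s: 1.7
tool_pos: [0.4994, 0.1714, 0.2363]
tool_rot: [-180.0, -0.0, 85.9]
force: [0.3, 0.0, 0.2]
grip_width: 0.0871
grasp_force: 0.0
```

```bash
cat > look.py <<'E'
from h import *
def look(name,bands):
    o=env.get_obs();p,d=env.read_camera("wrist");cv2.imwrite(f"pics/{name}.png",p[:,:,::-1])
    K,R,t=campose("wrist",o);W=cloud(d,K,R,t)
    for lo,hi,amin in bands:
        for m in comps((d>0)&(W[...,2]>lo)&(W[...,2]<hi),amin):
            q=W[m];r=cv2.minAreaRect((q[:,:2]*1000).astype(np.float32))
            v,u=np.nonzero(m)
            print((lo,hi),m.sum(),"px",u.mean().round(),v.mean().round(),"z",np.median(q[:,2]).round(4),"rect",np.round(r[0],1),np.round(r[1],1),round(r[2],1))
    return p,d,W,K,R,t
E
python3 - <<'E'
from look import *
from plan import plan
look("w1",[(.01,.02,3000),(.05,.062,80),(.09,.1,80)])
plan([(.471,-.082,.2,85.6,0,33)],start=(.5,.17,.237,85.74))
E
```

```text
(0.01, 0.02) 52016 px 302.0 121.0 z 0.0163 rect [549.3 187.8] [300.4 260.3] 85.6
(0.01, 0.02) 3555 px 295.0 326.0 z 0.0159 rect [532.4 -60.5] [226.1  46.6] 3.1
(0.05, 0.062) 344 px 343.0 150.0 z 0.0562 rect [591.3 187.4] [59.7 30.6] 49.4
(0.05, 0.062) 1260 px 253.0 174.0 z 0.0574 rect [493.4 174.3] [74.5 74.2] 80.8
(0.09, 0.1) 798 px 371.0 170.0 z 0.0961 rect [602.8 177.3] [28.7 28.4] 31.5
[[[-0.317,-0.013,0.046,0,0,0,0],[-0.634,-0.026,0.092,0,0,0,0],[-0.95,-0.038,0.139,0,0,0,0]]]
[[[-0.317,-0.013,0.046,0,0,0,0],[-0.634,-0.026,0.092,0,0,0,0],[-0.95,-0.038,0.139,0,0,0,0]]]
[[[-0.317,-0.013,0.046,0,0,0,0],[-0.634,-0.026,0.092,0,0,0,0]]]
  end [ 0.471  -0.0819  0.2   ] 85.74
```

View pics/w1.png

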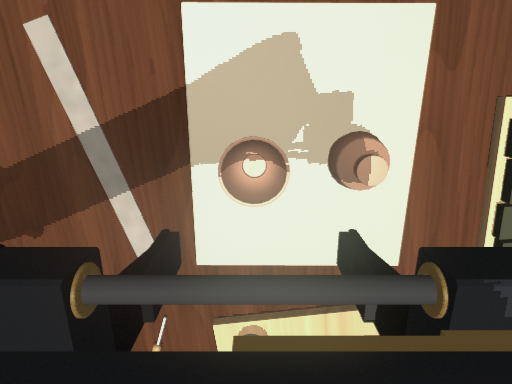

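The wrist view shows the bowl at (253,172), the vase at (360,165) and the shelf edges square to the jaws. It agrees with the fixed cameras within 1–2 mm.

{"name": "jog_arm", "arguments": {"motion": [[[-0.317, -0.013, 0.046, 0, 0, 0, 0], [-0.634, -0.026, 0.092, 0, 0, 0, 0], [-0.95, -0.038, 0.139, 0, 0, 0, 0]]]}}

```text
time_s: 2.05
tool_pos: [0.4887, 0.0762, 0.2224]
tool_rot: [-180.0, 0.0, 86.0]
force: [-0.1, -0.3, 0.0]
grip_width: 0.0871
grasp_force: 0.0
```

{"name": "jog_arm", "arguments": {"motion": [[[-0.317, -0.013, 0.046, 0, 0, 0, 0], [-0.634, -0.026, 0.092, 0, 0, 0, 0], [-0.95, -0.038, 0.139, 0, 0, 0, 0]]]}}

```text
time_s: 2.35
tool_pos: [0.4781, -0.0186, 0.2086]
tool_rot: [180.0, -0.0, 85.9]
force: [0.4, 0.5, -0.5]
grip_width: 0.0873
grasp_force: 0.0
```

{"name": "jog_arm", "arguments": {"motion": [[[-0.317, -0.013, 0.046, 0, 0, 0, 0], [-0.634, -0.026, 0.092, 0, 0, 0, 0], [-0.634, -0.026, 0.092, 0, 0, 0, 0], [-0.634, -0.026, 0.092, 0, 0, 0, 0], [-0.634, -0.026, 0.092, 0, 0, 0, 0]]]}}

```text
time_s: 2.85
tool_pos: [0.4714, -0.08, 0.1996]
tool_rot: [180.0, -0.0, 85.9]
force: [-0.9, 0.3, 0.1]
grip_width: 0.0872
grasp_force: 0.0
```

Run:
```python
from look import *
from plan import plan
print(env.get_obs()["tool_pos"],env.get_obs()["tool_rot"])
look("w2",[(.1,.112,80),(.056,.064,150),(.026,.034,600)])
```

```text
[ 0.4714 -0.08    0.1996] [179.993   -0.0275  85.9234]
(0.1, 0.112) 1653 px 257.0 201.0 z 0.106 rect [469.3 -81.3] [41.  40.8] 78.4
(0.1, 0.112) 643 px 338.0 247.0 z 0.1058 rect [ 538.6 -127.1] [41.  32.1] 37.2
(0.056, 0.064) 187 px 260.0 308.0 z 0.061 rect [ 466.9 -214.4] [12.1 33.4] 89.8
(0.056, 0.064) 156 px 340.0 321.0 z 0.0564 rect [ 551.3 -239. ] [19.  32.2] 56.3
(0.026, 0.034) 5595 px 420.0 210.0 z 0.0301 rect [ 640.  -140.4] [ 61.2 126.5] 2.6
```

Run:
```python
from plan import plan
plan([(.47,-.0835,.08,85.74,0,30)],start=(.471,-.0819,.2,85.74))
```

```text
[[[-0.004,-0.002,0.3,0,0,0,0],[-0.008,-0.004,0.6,0,0,0,0],[-0.013,-0.007,0.9,0,0,0,0]]]
[[[-0.004,-0.002,0.3,0,0,0,0]]]
  end [ 0.47   -0.0835  0.08  ] 85.74
```

{"name": "jog_arm", "arguments": {"motion": [[[-0.004, -0.002, 0.3, 0, 0, 0, 0], [-0.008, -0.004, 0.6, 0, 0, 0, 0], [-0.013, -0.007, 0.9, 0, 0, 0, 0]]]}}

```text
time_s: 3.2
tool_pos: [0.4709, -0.0815, 0.1088]
tool_rot: [179.9, -0.0, 85.9]
force: [1.0, 0.9, 0.3]
grip_width: 0.0872
grasp_force: 0.0
```

{"name": "jog_arm", "arguments": {"motion": [[[-0.004, -0.002, 0.15, 0, 0, 0, 0], [-0.004, -0.002, 0.3, 0, 0, 0, 0], [-0.004, -0.002, 0.3, 0, 0, 0, 0], [-0.004, -0.002, 0.3, 0, 0, 0, 0]]]}}

```text
time_s: 3.6
tool_pos: [0.4703, -0.0827, 0.0798]
tool_rot: [-180.0, 0.0, 85.8]
force: [-0.7, 0.1, -0.5]
grip_width: 0.0871
grasp_force: 0.0
```

{"name": "jog_arm", "arguments": {"motion": [[[0, 0, 0, 0, 0, 0, 0.3], [0, 0, 0, 0, 0, 0, 0.45], [0, 0, 0, 0, 0, 0, 1], [0, 0, 0, 0, 0, 0, 1], [0, 0, 0, 0, 0, 0, 1]]], "grip_force": 20}}

```text
time_s: 4.1
tool_pos: [0.4702, -0.0835, 0.0798]
tool_rot: [180.0, -0.0, 85.7]
force: [-0.2, 0.9, -0.7]
grip_width: 0.0549
grasp_force: 0.0
```

{"name": "jog_arm", "arguments": {"motion": [[[0, 0, 0, 0, 0, 0, 1], [0, 0, 0, 0, 0, 0, 1], [0, 0, 0, 0, 0, 0, 1]]]}}

```text
time_s: 4.4
tool_pos: [0.47, -0.0835, 0.0796]
tool_rot: [-180.0, -0.0, 85.7]
force: [-0.2, 0.4, -0.2]
grip_width: 0.0413
grasp_force: 20.0
```

Run:
```python
from plan import plan
plan([(.47,-.0835,.18,85.6,1,25),(.5003,.2561,.18,85.6,1,33),(.5003,.2561,.09,85.6,1,22.5)],start=(.47,-.0835,.08,85.74))
```

```text
[[[0,0,-0.25,0,0,0,1],[0,0,-0.5,0,0,0,1],[0,0,-0.75,0,0,0.001,1],[0,0,-1,0,0,0.001,1]]]
  end [ 0.47   -0.0835  0.18  ] 85.56
[[[0.31,0.004,0,0,0,0,1],[0.62,0.007,0,0,0,0,1],[0.93,0.011,0,0,0,0,1]]]
[[[0.31,0.004,0,0,0,0,1],[0.62,0.007,0,0,0,0,1],[0.93,0.011,0,0,0,0,1]]]
[[[0.31,0.004,0,0,0,0,1],[0.62,0.007,0,0,0,0,1],[0.93,0.011,0,0,0,0,1]]]
[[[0.31,0.004,0,0,0,0,1],[0.62,0.007,0,0,0,0,1]]]
  end [0.5004 0.2562 0.18  ] 85.56
[[[0,0,0.225,0,0,0,1],[0,0,0.45,0,0,0,1],[-0.001,-0.001,0.675,0,0,0,1],[-0.001,-0.001,0.9,0,0,0,1]]]
  end [0.5003 0.2561 0.09  ] 85.56
```

{"name": "jog_arm", "arguments": {"motion": [[[0, 0, -0.1, 0, 0, 0, 1], [0, 0, -0.35, 0, 0, 0, 1], [0, 0, -0.6, 0, 0, 0.001, 1], [0, 0, -0.85, 0, 0, 0.001, 1], [0, 0, -1, 0, 0, 0.001, 1]]]}}

```text
time_s: 4.9
tool_pos: [0.4707, -0.0838, 0.1819]
tool_rot: [179.9, -0.0, 85.5]
force: [0.6, 0.7, -1.6]
grip_width: 0.0414
grasp_force: 20.0
```

{"name": "jog_arm", "arguments": {"motion": [[[0.15, 0.002, 0, 0, 0, 0, 1], [0.4, 0.005, 0, 0, 0, 0, 1], [0.65, 0.008, 0, 0, 0, 0, 1], [0.93, 0.011, 0, 0, 0, 0, 1]]]}}

```text
time_s: 5.3
tool_pos: [0.4781, 0.0094, 0.18]
tool_rot: [180.0, -0.0, 85.5]
force: [1.2, -0.2, -2.9]
grip_width: 0.0416
grasp_force: 20.0
```

{"name": "jog_arm", "arguments": {"motion": [[[0.31, 0.004, 0, 0, 0, 0, 1], [0.62, 0.007, 0, 0, 0, 0, 1], [0.93, 0.011, 0, 0, 0, 0, 1]]]}}

```text
time_s: 5.6
tool_pos: [0.4864, 0.1027, 0.18]
tool_rot: [180.0, 0.0, 85.5]
force: [1.1, -0.8, -2.6]
grip_width: 0.0416
grasp_force: 20.0
```

{"name": "jog_arm", "arguments": {"motion": [[[0.31, 0.004, 0, 0, 0, 0, 1], [0.62, 0.007, 0, 0, 0, 0, 1], [0.93, 0.011, 0, 0, 0, 0, 1]]]}}

```text
time_s: 5.9
tool_pos: [0.4947, 0.1954, 0.1799]
tool_rot: [-180.0, 0.0, 85.6]
force: [0.7, 0.6, -1.6]
grip_width: 0.0414
grasp_force: 20.0
```

{"name": "jog_arm", "arguments": {"motion": [[[0.25, 0.004, 0, 0, 0, 0, 1], [0.45, 0.005, 0, 0, 0, 0, 1], [0.62, 0.007, 0, 0, 0, 0, 1], [0.62, 0.007, 0, 0, 0, 0, 1], [0.62, 0.007, 0, 0, 0, 0, 1]]]}}

```text
time_s: 6.4
tool_pos: [0.5005, 0.2551, 0.1794]
tool_rot: [-180.0, 0.1, 85.5]
force: [0.2, -0.3, -1.6]
grip_width: 0.0416
grasp_force: 20.0
```

{"name": "jog_arm", "arguments": {"motion": [[[0, 0, 0.2, 0, 0, 0, 1], [0, 0, 0.4, 0, 0, 0, 1], [0, 0, 0.6, 0, 0, 0, 1], [0, 0, 0.8, 0, 0, 0, 1], [0, 0, 0.9, 0, 0, 0, 1]]]}}

```text
time_s: 6.9
tool_pos: [0.4998, 0.2535, 0.088]
tool_rot: [-179.9, 0.1, 85.4]
force: [-0.5, -0.3, -1.2]
grip_width: 0.0413
grasp_force: 20.0
```

{"name": "jog_arm", "arguments": {"motion": [[[0, 0, 0.02, 0, 0, 0, 1], [0, 0, 0.04, 0, 0, 0, 1], [0, 0, 0.06, 0, 0, 0, 1], [0, 0, 0.08, 0, 0, 0, 1], [0, 0, 0.08, 0, 0, 0, 1]]]}}

```text
time_s: 7.4
tool_pos: [0.5006, 0.2562, 0.0819]
tool_rot: [180.0, -0.0, 85.6]
force: [-0.2, 0.2, -1.2]
grip_width: 0.0416
grasp_force: 20.0
```

{"name": "jog_arm", "arguments": {"motion": [[[0, 0, 0.005, 0, 0, 0, 1], [0, 0, 0.01, 0, 0, 0, 1], [0, 0, 0.015, 0, 0, 0, 1], [0, 0, 0.02, 0, 0, 0, 1], [0, 0, 0.02, 0, 0, 0, 1]]]}}

```text
time_s: 7.9
tool_pos: [0.5005, 0.2561, 0.0796]
tool_rot: [180.0, -0.0, 85.6]
force: [0.2, 0.1, -1.8]
grip_width: 0.0415
grasp_force: 20.0
```

Run:
```python
from h import *
o=env.get_obs();print(o["tool_pos"],o["force"])
for n in ["scene","side"]:
    p,d=env.read_camera(n);K,R,t=campose(n);W=cloud(d,K,R,t)
    for lo,hi in [(.02,.03),(.03,.045)]:
      for m in comps((d>0)&(W[...,2]>lo)&(W[...,2]<hi)&(abs(W[...,0]-.5)<.1)&(abs(W[...,1]-.257)<.04),15):
        q=W[m];print(n,lo,m.sum(),q.min(0),q.max(0))
    cv2.imwrite(f"pics/{n}1.png",p[:,:,::-1])
a=np.hstack([cv2.imread("pics/scene1.png")[60:300,200:500],cv2.imread("pics/side1.png")[60:300,80:380]])
cv2.imwrite("pics/c1.png",a)
```

```text
[0.5005 0.2561 0.0796] [ 0.1862  0.0567 -1.779 ]
scene 0.02 65 [0.496  0.2367 0.0201] [0.5229 0.273  0.0296]
scene 0.03 99 [0.49   0.2366 0.03  ] [0.5237 0.2712 0.0449]
side 0.02 28 [0.4799 0.2393 0.0201] [0.4924 0.262  0.03  ]
side 0.03 67 [0.4799 0.2353 0.03  ] [0.517  0.2602 0.0449]
```

View pics/c1.png

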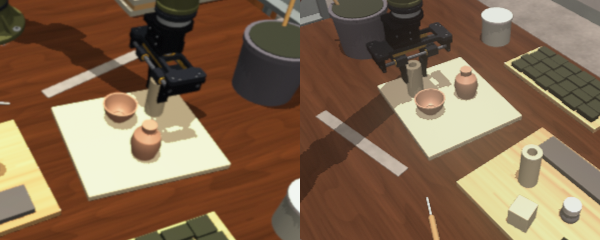

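The crops show the prop upright in the jaws, left of the bowl at about (155,100) in the left half, and clear of bowl and vase. Lowering the last millimetre.

{"name": "jog_arm", "arguments": {"motion": [[[0, 0, 0.004, 0, 0, 0, 1], [0, 0, 0.008, 0, 0, 0, 1], [0, 0, 0.01, 0, 0, 0, 1], [0, 0, 0.01, 0, 0, 0, 1]]]}}

```text
time_s: 8.4
tool_pos: [0.5005, 0.2562, 0.0796]
tool_rot: [180.0, -0.0, 85.6]
force: [-3.1, -1.3, 5.0]
grip_width: 0.0419
grasp_force: 20.0
```

{"name": "jog_arm", "arguments": {"motion": [[[0, 0, -0.01, 0, 0, 0, 0.4], [0, 0, -0.01, 0, 0, 0, 0.2], [0, 0, -0.01, 0, 0, 0, 0.1], [0, 0, -0.01, 0, 0, 0, 0.1], [0, 0, -0.01, 0, 0, 0, 0.1]]]}}

```text
time_s: 8.9
tool_pos: [0.5004, 0.2561, 0.0794]
tool_rot: [180.0, 0.0, 85.6]
force: [0.4, -0.3, 1.0]
grip_width: 0.073
grasp_force: 0.0
```

{"name": "jog_arm", "arguments": {"motion": [[[0, 0, -0.1, 0, 0, 0, 0.1], [0, 0, -0.3, 0, 0, 0, 0.1], [0, 0, -0.55, 0, 0, 0, 0], [0, 0, -0.8, 0, 0, 0, 0], [0, 0, -1, 0, 0, 0, 0]]]}}

```text
time_s: 9.4
tool_pos: [0.501, 0.2563, 0.182]
tool_rot: [179.9, -0.1, 85.5]
force: [-0.2, 0.1, 1.0]
grip_width: 0.0858
grasp_force: 0.0
```

{"name": "jog_arm", "arguments": {"motion": [[[-0.2, 0, 0, 0, 0, 0, 0], [-0.5, 0, 0, 0, 0, 0, 0], [-0.8, 0, 0, 0, 0, 0, 0], [-0.8, 0, 0, 0, 0, 0, 0], [-0.8, 0, 0, 0, 0, 0, 0]]]}}

```text
time_s: 9.9
tool_pos: [0.4939, 0.1747, 0.1793]
tool_rot: [-180.0, -0.0, 85.4]
force: [-0.1, 0.7, 0.2]
grip_width: 0.0872
grasp_force: 0.0
```

Run:
```python
from look import *
from plan import plan
o=env.get_obs();print(o["tool_pos"],o["tool_rot"],o["grip_width"])
look("w3",[(.1,.112,80),(.05,.062,80)])
plan([(.542,-.1325,.18,85.6,0,33)])
for n in ["scene","side"]:
    p,d=env.read_camera(n);K,R,t=campose(n);W=cloud(d,K,R,t)
    for lo,hi in [(.1,.112),(.05,.062)]:
        for m in comps((d>0)&(W[...,2]>lo)&(W[...,2]<hi)&(abs(W[...,0]-.5)<.2)&(abs(W[...,1])<.35),60):
            q=W[m];r=cv2.minAreaRect((q[:,:2]*1000).astype(np.float32));print(n,lo,m.sum(),np.round(r[0],1),np.round(r[1],1))
```

```text
[0.4939 0.1747 0.1793] [-179.9647   -0.0095   85.4092] 0.08715049708261573
(0.1, 0.112) 2528 px 259.0 88.0 z 0.1062 rect [500.  257.9] [41.1 40.7] 81.9
(0.05, 0.062) 551 px 365.0 163.0 z 0.056 rect [590.8 186.6] [59.6 29.6] 51.7
(0.05, 0.062) 1773 px 259.0 193.0 z 0.0574 rect [493.2 174.3] [74.4 74.6] 51.0
[[[-0.304,0.072,-0.001,0,0,0,0],[-0.608,0.144,-0.001,0,0,0,0],[-0.911,0.216,-0.002,0,0,0,0]]]
[[[-0.304,0.072,-0.001,0,0,0,0],[-0.608,0.144,-0.001,0,0,0,0],[-0.911,0.216,-0.002,0,0,0,0]]]
[[[-0.304,0.072,-0.001,0,0,0,0],[-0.608,0.144,-0.001,0,0,0,0],[-0.911,0.216,-0.002,0,0,0,0]]]
[[[-0.304,0.072,-0.001,0,0,0,0]]]
  end [ 0.5419 -0.1324  0.18  ] 85.52
scene 0.1 186 [503.7 256.7] [39.1 40.4]
scene 0.1 264 [ 544.7 -131.8] [40.3 40.7]
scene 0.05 250 [495.  173.6] [73.3 75.4]
scene 0.05 83 [511.  248.8] [41.3 21.2]
scene 0.05 403 [ 468.1 -196.2] [45.9 42.1]
scene 0.05 158 [617.8 167.7] [58.6 31.2]
scene 0.05 92 [ 555.9 -134.4] [40. 17.]
scene 0.05 243 [ 550.  -244.5] [33.8 34.1]
side 0.1 94 [504.4 251.8] [41.7 30.5]
side 0.1 247 [ 542.5 -131.7] [42.3 38.8]
side 0.05 61 [495.  245.3] [15.3 38.6]
side 0.05 106 [594.7 164.7] [31.7 57.1]
side 0.05 209 [494.6 172.6] [74.1 74.1]
side 0.05 75 [ 532.3 -141.9] [15.6 39.3]
side 0.05 493 [ 467.3 -196.9] [43.1 42.7]
side 0.05 244 [ 548.3 -245.9] [32.9 34.1]
```

{"name": "jog_arm", "arguments": {"motion": [[[-0.304, 0.072, 0, 0, 0, 0, 0], [-0.608, 0.144, 0, 0, 0, 0, 0], [-0.911, 0.216, 0, 0, 0, 0, 0]]]}}

```text
time_s: 10.35
tool_pos: [0.5088, 0.0839, 0.1794]
tool_rot: [-180.0, 0.0, 85.7]
force: [0.8, -0.2, -0.1]
grip_width: 0.0872
grasp_force: 0.0
```

{"name": "jog_arm", "arguments": {"motion": [[[-0.304, 0.072, 0, 0, 0, 0, 0], [-0.608, 0.144, 0, 0, 0, 0, 0], [-0.911, 0.216, 0, 0, 0, 0, 0]]]}}

```text
time_s: 10.65
tool_pos: [0.5235, -0.0089, 0.1794]
tool_rot: [180.0, 0.0, 85.7]
force: [0.2, 0.2, -0.0]
grip_width: 0.0872
grasp_force: 0.0
```

{"name": "jog_arm", "arguments": {"motion": [[[-0.304, 0.072, 0, 0, 0, 0, 0], [-0.608, 0.144, 0, 0, 0, 0, 0], [-0.911, 0.216, 0, 0, 0, 0, 0]]]}}

```text
time_s: 10.95
tool_pos: [0.5381, -0.1013, 0.1794]
tool_rot: [-180.0, 0.0, 85.7]
force: [0.7, 0.1, -0.6]
grip_width: 0.0872
grasp_force: 0.0
```

{"name": "jog_arm", "arguments": {"motion": [[[-0.304, 0.072, 0, 0, 0, 0, 0], [-0.304, 0.072, 0, 0, 0, 0, 0], [-0.304, 0.072, 0, 0, 0, 0, 0], [-0.304, 0.072, 0, 0, 0, 0, 0], [-0.304, 0.072, 0, 0, 0, 0, 0]]]}}

```text
time_s: 11.45
tool_pos: [0.5427, -0.1301, 0.1794]
tool_rot: [-180.0, -0.0, 85.7]
force: [0.3, -0.6, -0.9]
grip_width: 0.087
grasp_force: 0.0
```

Run:
```python
from look import *
o=env.get_obs();print(o["tool_pos"],o["tool_rot"])
look("w4",[(.1,.112,80),(.026,.034,600)])
```

```text
[ 0.5427 -0.1301  0.1794] [-179.9801   -0.038    85.7268]
(0.1, 0.112) 1943 px 259.0 208.0 z 0.106 rect [ 541.9 -130.8] [41.  40.7] 84.7
(0.026, 0.034) 8088 px 362.0 182.0 z 0.0301 rect [ 640.3 -156.2] [ 59.9 157.5] 2.6
(0.026, 0.034) 1541 px 213.0 332.0 z 0.032 rect [ 479.1 -301.2] [50.1 48.7] 10.5
```

{"name": "jog_arm", "arguments": {"motion": [[[0, 0, 0.25, 0, 0, 0, 0], [0, 0, 0.5, 0, 0, 0, 0], [0, 0, 0.75, 0, 0, 0, 0], [0, 0, 0.9, 0, 0, 0, 0], [0, 0, 1, 0, 0, 0, 0]]]}}

```text
time_s: 12.0
tool_pos: [0.5421, -0.1312, 0.0784]
tool_rot: [-179.9, -0.0, 85.6]
force: [-0.6, 0.1, -0.3]
grip_width: 0.0872
grasp_force: 0.0
```

{"name": "jog_arm", "arguments": {"motion": [[[0, 0, 0, 0, 0, 0, 0], [0, 0, 0, 0, 0, 0, 0.3], [0, 0, 0, 0, 0, 0, 0.45], [0, 0, 0, 0, 0, 0, 1], [0, 0, 0, 0, 0, 0, 1]]], "grip_force": 20}}

```text
time_s: 12.5
tool_pos: [0.543, -0.132, 0.0802]
tool_rot: [179.9, -0.0, 85.6]
force: [-0.2, 0.3, 0.3]
grip_width: 0.0627
grasp_force: 0.0
```

{"name": "jog_arm", "arguments": {"motion": [[[0, 0, 0, 0, 0, 0, 1], [0, 0, 0, 0, 0, 0, 1], [0, 0, 0, 0, 0, 0, 1], [0, 0, 0, 0, 0, 0, 1]]]}}

```text
time_s: 12.9
tool_pos: [0.5426, -0.132, 0.0796]
tool_rot: [180.0, -0.0, 85.6]
force: [-0.1, -0.1, 0.1]
grip_width: 0.0414
grasp_force: 20.0
```

Run:
```python
from plan import *
o=env.get_obs();print(o["tool_pos"],o["tool_rot"],o["grip_width"],o["grasp_force"])
p=o["tool_pos"]
dy=-.1313-p[1]; print("prop y offset",dy)
plan([(p[0],p[1],.18,85.6,1,25),(.4869,.0905-dy,.18,85.6,1,33)])
```

```text
[ 0.5426 -0.132   0.0796] [179.9895  -0.0047  85.5597] 0.041446052186289266 20.000010641888366
prop y offset 0.0007044740593351306
[[[0,0,-0.251,0,0,0,1],[0,0,-0.502,0,0,0,1],[0,0,-0.753,0,0,0,1]]]
[[[0,0,-0.251,0,0,0,1]]]
  end [ 0.5426 -0.132   0.18  ] 85.56
[[[0.31,-0.104,0,0,0,0,1],[0.619,-0.208,0,0,0,0,1],[0.929,-0.312,0,0,0,0,1]]]
[[[0.31,-0.104,0,0,0,0,1],[0.619,-0.208,0,0,0,0,1],[0.929,-0.312,0,0,0,0,1]]]
[[[0.31,-0.104,0,0,0,0,1]]]
  end [0.4868 0.0898 0.18  ] 85.56
```

{"name": "jog_arm", "arguments": {"motion": [[[0, 0, -0.1, 0, 0, 0, 1], [0, 0, -0.35, 0, 0, 0, 1], [0, 0, -0.6, 0, 0, 0, 1], [0, 0, -0.85, 0, 0, 0, 1], [0, 0, -1, 0, 0, 0, 1]]]}}

```text
time_s: 13.4
tool_pos: [0.5432, -0.1323, 0.182]
tool_rot: [179.8, -0.0, 85.5]
force: [-0.4, 1.0, -0.8]
grip_width: 0.0418
grasp_force: 20.0
```

{"name": "jog_arm", "arguments": {"motion": [[[0.15, -0.05, 0, 0, 0, 0, 1], [0.4, -0.134, 0, 0, 0, 0, 1], [0.65, -0.218, 0, 0, 0, 0, 1], [0.929, -0.312, 0, 0, 0, 0, 1]]]}}

```text
time_s: 13.8
tool_pos: [0.518, -0.0366, 0.1795]
tool_rot: [-180.0, 0.0, 85.5]
force: [0.3, 0.3, -1.5]
grip_width: 0.0416
grasp_force: 20.0
```

{"name": "jog_arm", "arguments": {"motion": [[[0.31, -0.104, 0, 0, 0, 0, 1], [0.57, -0.192, 0, 0, 0, 0, 1], [0.78, -0.262, 0, 0, 0, 0, 1], [0.929, -0.312, 0, 0, 0, 0, 1]]]}}

```text
time_s: 14.2
tool_pos: [0.4938, 0.0599, 0.1795]
tool_rot: [-180.0, -0.0, 85.7]
force: [0.7, 0.3, -0.9]
grip_width: 0.0416
grasp_force: 20.0
```

{"name": "jog_arm", "arguments": {"motion": [[[0.15, -0.05, 0, 0, 0, 0, 1], [0.31, -0.104, 0, 0, 0, 0, 1], [0.31, -0.104, 0, 0, 0, 0, 1], [0.31, -0.104, 0, 0, 0, 0, 1], [0.31, -0.104, 0, 0, 0, 0, 1]]]}}

```text
time_s: 14.7
tool_pos: [0.4869, 0.0885, 0.1795]
tool_rot: [180.0, 0.0, 85.5]
force: [0.5, 0.6, -0.8]
grip_width: 0.0416
grasp_force: 20.0
```

{"name": "jog_arm", "arguments": {"motion": [[[0, 0, 0.2, 0, 0, 0, 1], [0, 0, 0.4, 0, 0, 0, 1], [0, 0, 0.6, 0, 0, 0, 1], [0, 0, 0.8, 0, 0, 0, 1], [0, 0, 0.92, 0, 0, 0, 1]]]}}

```text
time_s: 15.2
tool_pos: [0.4861, 0.0884, 0.0861]
tool_rot: [-179.9, 0.1, 85.5]
force: [0.3, -0.7, -0.9]
grip_width: 0.0419
grasp_force: 20.0
```

{"name": "jog_arm", "arguments": {"motion": [[[0, 0, 0.02, 0, 0, 0, 1], [0, 0, 0.04, 0, 0, 0, 1], [0, 0, 0.06, 0, 0, 0, 1], [0, 0, 0.06, 0, 0, 0, 1], [0, 0, 0.06, 0, 0, 0, 1]]]}}

```text
time_s: 15.7
tool_pos: [0.4871, 0.09, 0.0822]
tool_rot: [179.9, -0.0, 85.6]
force: [0.2, -1.1, -0.8]
grip_width: 0.0416
grasp_force: 20.0
```

{"name": "jog_arm", "arguments": {"motion": [[[0, 0, 0.005, 0, 0, 0, 1], [0, 0, 0.01, 0, 0, 0, 1], [0, 0, 0.015, 0, 0, 0, 1], [0, 0, 0.02, 0, 0, 0, 1], [0, 0, 0.02, 0, 0, 0, 1]]]}}

```text
time_s: 16.2
tool_pos: [0.4867, 0.0898, 0.0796]
tool_rot: [180.0, -0.0, 85.6]
force: [-0.3, 0.5, -0.7]
grip_width: 0.0415
grasp_force: 20.0
```

{"name": "jog_arm", "arguments": {"motion": [[[0, 0, 0.004, 0, 0, 0, 1], [0, 0, 0.008, 0, 0, 0, 1], [0, 0, 0.008, 0, 0, 0, 1], [0, 0, 0.008, 0, 0, 0, 1]]]}}

```text
time_s: 16.6
tool_pos: [0.4869, 0.0898, 0.0796]
tool_rot: [180.0, -0.0, 85.6]
force: [-2.5, -0.4, 6.3]
grip_width: 0.0417
grasp_force: 20.0
```

Seated. I'll release, rise, back off and check.

{"name": "jog_arm", "arguments": {"motion": [[[0, 0, -0.008, 0, 0, 0, 0.4], [0, 0, -0.008, 0, 0, 0, 0.2], [0, 0, -0.008, 0, 0, 0, 0.1], [0, 0, -0.008, 0, 0, 0, 0.1], [0, 0, -0.008, 0, 0, 0, 0.1]]]}}

```text
time_s: 17.1
tool_pos: [0.4867, 0.0898, 0.0795]
tool_rot: [180.0, 0.0, 85.6]
force: [-0.4, -0.0, -0.4]
grip_width: 0.073
grasp_force: 0.0
```

{"name": "jog_arm", "arguments": {"motion": [[[0, 0, -0.1, 0, 0, 0, 0.1], [0, 0, -0.3, 0, 0, 0, 0.1], [0, 0, -0.55, 0, 0, 0, 0], [0, 0, -0.8, 0, 0, 0, 0], [0, 0, -1, 0, 0, 0, 0]]]}}

```text
time_s: 17.6
tool_pos: [0.4872, 0.0898, 0.1818]
tool_rot: [179.9, -0.1, 85.5]
force: [0.9, 0.5, 0.7]
grip_width: 0.0862
grasp_force: 0.0
```

{"name": "jog_arm", "arguments": {"motion": [[[0, 0, -0.2, 0, 0, 0, 0], [0, 0, -0.3, 0, 0, 0, 0], [0, 0, -0.3, 0, 0, 0, 0], [0, 0, -0.3, 0, 0, 0, 0]]]}}

```text
time_s: 18.0
tool_pos: [0.4864, 0.0897, 0.2091]
tool_rot: [-180.0, 0.0, 85.6]
force: [0.1, 0.9, -0.5]
grip_width: 0.0871
grasp_force: 0.0
```

Run:
```python
from look import *
from plan import plan
o=env.get_obs();print(o["tool_pos"],o["tool_rot"],o["grip_width"])
look("w5",[(.1,.112,80),(.05,.062,80)])
plan([(.642,-.182,.18,92.5,0,33),(.642,-.182,.08,92.5,0,25)])
```

```text
[0.4864 0.0897 0.2091] [-179.9704    0.0073   85.5589] 0.08711166758156294
(0.1, 0.112) 1553 px 259.0 194.0 z 0.1061 rect [486.   90.8] [40.6 41.2] 80.1
(0.05, 0.062) 127 px 260.0 6.0 z 0.0556 rect [498.4 241. ] [ 7.8 31.9] 84.4
(0.05, 0.062) 496 px 360.0 77.0 z 0.0562 rect [590.2 175.8] [34.7 59.7] 5.4
(0.05, 0.062) 1892 px 260.0 86.0 z 0.0575 rect [493.4 174.3] [74.4 74.3] 83.8
(0.05, 0.062) 82 px 260.0 162.0 z 0.0556 rect [487.9 106.9] [ 8.5 33.8] 83.0
[[[-0.259,0.176,0.029,0,0,-0.004,0],[-0.518,0.353,0.057,0,0,-0.008,0],[-0.776,0.529,0.086,0,0,-0.012,0]]]
[[[-0.265,0.167,0.029,0,0,-0.004,0],[-0.53,0.333,0.057,0,0,-0.008,0],[-0.796,0.5,0.086,0,0,-0.012,0]]]
[[[-0.271,0.156,0.029,0,0,-0.004,0],[-0.543,0.313,0.057,0,0,-0.008,0],[-0.814,0.469,0.086,0,0,-0.012,0]]]
[[[-0.277,0.146,0.029,0,0,-0.004,0]]]
  end [ 0.6419 -0.182   0.1799] 92.76
[[[0,0,0.25,0,0,0,0],[0,0,0.499,0,0,0.001,0],[0,0,0.749,0,0,0.001,0],[0,0.001,0.999,0,0,0.001,0]]]
  end [ 0.642 -0.182  0.08 ] 92.58
```

{"name": "jog_arm", "arguments": {"motion": [[[-0.259, 0.176, 0.029, 0, 0, -0.004, 0], [-0.518, 0.353, 0.057, 0, 0, -0.008, 0], [-0.776, 0.529, 0.086, 0, 0, -0.012, 0]]]}}

```text
time_s: 18.35
tool_pos: [0.5332, 0.0075, 0.1997]
tool_rot: [-179.9, 0.0, 87.8]
force: [0.5, -0.5, -0.1]
grip_width: 0.087
grasp_force: 0.0
```

{"name": "jog_arm", "arguments": {"motion": [[[-0.265, 0.167, 0.029, 0, 0, -0.004, 0], [-0.53, 0.333, 0.057, 0, 0, -0.008, 0], [-0.796, 0.5, 0.086, 0, 0, -0.012, 0]]]}}

```text
time_s: 18.65
tool_pos: [0.58, -0.0742, 0.1908]
tool_rot: [-179.9, 0.0, 89.9]
force: [-1.0, 0.2, 0.5]
grip_width: 0.0869
grasp_force: 0.0
```

{"name": "jog_arm", "arguments": {"motion": [[[-0.271, 0.156, 0.029, 0, 0, -0.004, 0], [-0.543, 0.313, 0.057, 0, 0, -0.008, 0], [-0.814, 0.469, 0.086, 0, 0, -0.012, 0]]]}}

```text
time_s: 18.95
tool_pos: [0.6268, -0.1556, 0.182]
tool_rot: [-179.9, -0.0, 92.1]
force: [1.4, 0.2, 0.1]
grip_width: 0.0868
grasp_force: 0.0
```

{"name": "jog_arm", "arguments": {"motion": [[[-0.277, 0.146, 0.029, 0, 0, -0.004, 0], [-0.277, 0.146, 0.029, 0, 0, -0.004, 0], [-0.277, 0.146, 0.029, 0, 0, -0.004, 0], [-0.277, 0.146, 0.029, 0, 0, -0.004, 0], [-0.277, 0.146, 0.029, 0, 0, -0.004, 0]]]}}

```text
time_s: 19.45
tool_pos: [0.6424, -0.1802, 0.1807]
tool_rot: [-180.0, -0.1, 92.9]
force: [-0.8, -0.4, 0.2]
grip_width: 0.0872
grasp_force: 0.0
```

Run:
```python
from look import *
o=env.get_obs();print(o["tool_pos"],o["tool_rot"])
look("w6",[(.024,.036,600)])
```

```text
[ 0.6424 -0.1802  0.1807] [-179.9913   -0.0664   92.8653]
(0.024, 0.036) 1178 px 454.0 13.0 z 0.0283 rect [798.1 -27.3] [35.6 20.2] 1.3
(0.024, 0.036) 1191 px 494.0 17.0 z 0.0301 rect [833.8 -28.4] [25.4 32. ] 89.6
(0.024, 0.036) 4715 px 468.0 64.0 z 0.0291 rect [822.5 -65.7] [77.4 50.3] 0.0
(0.024, 0.036) 12951 px 259.0 168.0 z 0.0302 rect [ 641.8 -179.5] [ 60.2 203.5] 2.4
```

View pics/w6.png

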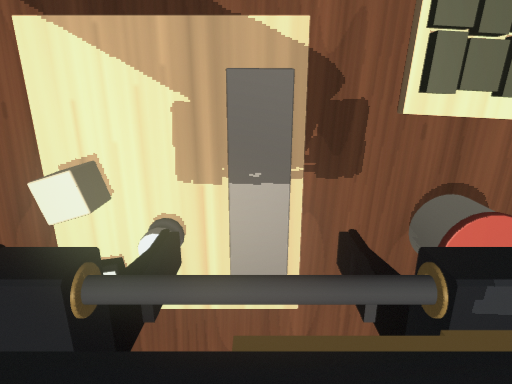

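The view shows the batt with its far end at rows 68–275 and columns 227–294, centred under the jaws, with the jar and short prop clear to the left. Descending.

{"name": "jog_arm", "arguments": {"motion": [[[-0.007, 0, 0.25, 0, 0, 0.001, 0], [-0.007, 0, 0.5, 0, 0, 0.001, 0], [-0.007, 0, 0.75, 0, 0, 0.001, 0], [-0.007, 0, 0.9, 0, 0, 0.001, 0], [-0.007, 0, 1, 0, 0, 0.001, 0]]]}}

```text
time_s: 20.0
tool_pos: [0.6422, -0.1816, 0.0798]
tool_rot: [-179.9, -0.0, 92.6]
force: [0.3, -0.2, -0.2]
grip_width: 0.0871
grasp_force: 0.0
```

{"name": "jog_arm", "arguments": {"motion": [[[0, 0, 0.15, 0, 0, 0, 0], [0, 0, 0.3, 0, 0, 0, 0], [0, 0, 0.4, 0, 0, 0, 0], [0, 0, 0.4, 0, 0, 0, 0], [0, 0, 0.4, 0, 0, 0, 0]]]}}

```text
time_s: 20.5
tool_pos: [0.6427, -0.1828, 0.0409]
tool_rot: [180.0, 0.0, 92.6]
force: [-0.4, -0.0, 0.3]
grip_width: 0.0874
grasp_force: 0.0
```

{"name": "jog_arm", "arguments": {"motion": [[[0, 0, 0.03, 0, 0, 0, 0], [0, 0, 0.06, 0, 0, 0, 0], [0, 0, 0.085, 0, 0, 0, 0], [0, 0, 0.085, 0, 0, 0, 0], [0, 0, 0.085, 0, 0, 0, 0]]]}}

```text
time_s: 21.0
tool_pos: [0.6426, -0.1825, 0.0324]
tool_rot: [180.0, -0.0, 92.6]
force: [0.2, -0.5, -0.3]
grip_width: 0.0868
grasp_force: 0.0
```

{"name": "jog_arm", "arguments": {"motion": [[[0, 0, 0.01, 0, 0, 0, 0], [0, 0, 0.01, 0, 0, 0, 0.15], [0, 0, 0.01, 0, 0, 0, 0.25], [0, 0, 0.01, 0, 0, 0, 1], [0, 0, 0.01, 0, 0, 0, 1]]], "grip_force": 30}}

```text
time_s: 21.5
tool_pos: [0.6426, -0.1825, 0.0314]
tool_rot: [180.0, -0.0, 92.6]
force: [0.4, -0.3, -0.4]
grip_width: 0.0624
grasp_force: 0.0
```

{"name": "jog_arm", "arguments": {"motion": [[[0, 0, 0, 0, 0, 0, 1], [0, 0, 0, 0, 0, 0, 1], [0, 0, 0, 0, 0, 0, 1], [0, 0, 0, 0, 0, 0, 1]]]}}

```text
time_s: 21.9
tool_pos: [0.6427, -0.1826, 0.0314]
tool_rot: [180.0, 0.0, 92.6]
force: [1.1, -0.7, -0.2]
grip_width: 0.0597
grasp_force: 30.0
```

{"name": "jog_arm", "arguments": {"motion": [[[0, 0, -0.05, 0, 0, 0, 1], [0, 0, -0.15, 0, 0, 0, 1], [0, 0, -0.3, 0, 0, 0, 1], [0, 0, -0.4, 0, 0, 0, 1], [0, 0, -0.4, 0, 0, 0, 1]]]}}

```text
time_s: 22.4
tool_pos: [0.6443, -0.1832, 0.0742]
tool_rot: [179.7, 0.1, 92.6]
force: [0.7, 0.3, -3.9]
grip_width: 0.0597
grasp_force: 30.0
```

Run:
```python
from h import *
o=env.get_obs();print(o["tool_pos"],o["tool_rot"],o["grip_width"],o["grasp_force"],o["wrist_torque"])
p,d=env.read_camera("scene");cv2.imwrite("pics/sc3.png",p[150:360,50:330,::-1])
K,R,t=campose("scene");W=cloud(d,K,R,t)
for m in comps((d>0)&(W[...,2]>.05)&(W[...,2]<.085)&(abs(W[...,0]-.643)<.05)&(abs(W[...,1]+.183)<.13),80):
    q=W[m];r=cv2.minAreaRect((q[:,:2]*1000).astype(np.float32));print(m.sum(),r,np.percentile(q[:,2],[5,50,95]))
    print(np.polyfit(q[:,1],q[:,2],1))
```

```text
[ 0.6443 -0.1832  0.0742] [179.7392   0.0562  92.5769] 0.059684701879550724 29.998236894607544 [-0.1506  0.0361 -0.0123]
972 ((642.2805786132812, -106.47700500488281), (61.47207260131836, 55.976688385009766), 1.8542675971984863) [0.0628 0.0711 0.0729]
[0.0011 0.0705]
1434 ((648.4957275390625, -254.5843505859375), (62.774635314941406, 67.58759307861328), 2.4079363346099854) [0.0633 0.0714 0.0731]
[-0.0035  0.0697]
```

View pics/sc3.png

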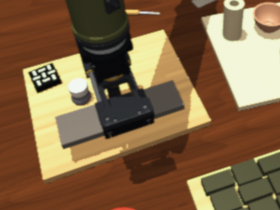

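Batt is held level and centred: in the crop both ends show equally on either side of the gripper (60–185, 85–140), and the jar is untouched at (78,92).

Run:
```python
from plan import *
plan([(.6426,-.1825,.19,92.6,1,25),(.493,.1743,.19,85.62,1,30),(.493,.1743,.128,85.62,1,16)],start=(.6426,-.1825,.0714,92.6))
```

```text
[[[0,0,-0.237,0,0,0,1],[0,0,-0.474,0,0,0,1],[0,0,-0.712,0,0,0,1],[0,0,-0.949,0,0,0,1]]]
[[[0,0,-0.237,0,0,0,1]]]
  end [ 0.6426 -0.1825  0.19  ] 92.6
[[[0.279,-0.103,0,0,0,0.003,1],[0.559,-0.205,0,0,0,0.006,1],[0.838,-0.308,0,0,0,0.009,1]]]
[[[0.276,-0.11,0,0,0,0.003,1],[0.553,-0.221,0,0,0,0.006,1],[0.829,-0.331,0,0,0,0.009,1]]]
[[[0.273,-0.118,0,0,0,0.003,1],[0.546,-0.236,0,0,0,0.006,1],[0.819,-0.354,0,0,0,0.009,1]]]
[[[0.27,-0.126,0,0,0,0.003,1],[0.539,-0.252,0,0,0,0.006,1],[0.809,-0.377,0,0,0,0.009,1]]]
[[[0.266,-0.133,0,0,0,0.003,1]]]
  end [0.4931 0.1742 0.19  ] 85.58
[[[0,0,0.155,0,0,0,1],[0.001,0,0.31,0,0,0,1],[0.001,-0.001,0.465,0,0,0,1],[0.001,-0.001,0.62,0,0,0,1]]]
  end [0.493  0.1743 0.128 ] 85.58
```

{"name": "jog_arm", "arguments": {"motion": [[[0, 0, -0.15, 0, 0, 0, 1], [0, 0, -0.38, 0, 0, 0, 1], [0, 0, -0.62, 0, 0, 0, 1], [0, 0, -0.83, 0, 0, 0, 1], [0, 0, -0.949, 0, 0, 0, 1]]]}}

```text
time_s: 22.95
tool_pos: [0.6433, -0.183, 0.1689]
tool_rot: [179.8, 0.0, 92.6]
force: [0.9, -0.3, -3.9]
grip_width: 0.0596
grasp_force: 30.0
```

{"name": "jog_arm", "arguments": {"motion": [[[0, 0, -0.15, 0, 0, 0, 1], [0, 0, -0.237, 0, 0, 0, 1]]]}}

```text
time_s: 23.15
tool_pos: [0.6427, -0.1826, 0.1911]
tool_rot: [180.0, 0.0, 92.6]
force: [-0.0, 0.0, -4.4]
grip_width: 0.0593
grasp_force: 30.0
```

{"name": "jog_arm", "arguments": {"motion": [[[0.12, -0.045, 0, 0, 0, 0.001, 1], [0.34, -0.124, 0, 0, 0, 0.003, 1], [0.58, -0.213, 0, 0, 0, 0.006, 1], [0.838, -0.308, 0, 0, 0, 0.009, 1]]]}}

```text
time_s: 23.55
tool_pos: [0.6065, -0.0986, 0.1886]
tool_rot: [-179.9, -0.0, 90.9]
force: [0.6, -0.1, -4.1]
grip_width: 0.0598
grasp_force: 30.0
```

{"name": "jog_arm", "arguments": {"motion": [[[0.276, -0.11, 0, 0, 0, 0.003, 1], [0.553, -0.221, 0, 0, 0, 0.006, 1], [0.829, -0.331, 0, 0, 0, 0.009, 1]]]}}

```text
time_s: 23.85
tool_pos: [0.5717, -0.0158, 0.1888]
tool_rot: [-179.9, -0.0, 89.4]
force: [0.2, -0.1, -3.6]
grip_width: 0.0596
grasp_force: 30.0
```

{"name": "jog_arm", "arguments": {"motion": [[[0.273, -0.118, 0, 0, 0, 0.003, 1], [0.546, -0.236, 0, 0, 0, 0.006, 1], [0.819, -0.354, 0, 0, 0, 0.009, 1]]]}}

```text
time_s: 24.15
tool_pos: [0.5372, 0.0662, 0.189]
tool_rot: [-179.9, -0.0, 87.7]
force: [-0.3, -0.1, -4.5]
grip_width: 0.0598
grasp_force: 30.0
```

{"name": "jog_arm", "arguments": {"motion": [[[0.25, -0.117, 0, 0, 0, 0.003, 1], [0.47, -0.22, 0, 0, 0, 0.005, 1], [0.66, -0.308, 0, 0, 0, 0.007, 1], [0.809, -0.377, 0, 0, 0, 0.009, 1]]]}}

```text
time_s: 24.55
tool_pos: [0.5024, 0.1488, 0.1889]
tool_rot: [-179.9, 0.0, 86.2]
force: [0.3, -0.2, -3.8]
grip_width: 0.0596
grasp_force: 30.0
```

{"name": "jog_arm", "arguments": {"motion": [[[0.12, -0.06, 0, 0, 0, 0.001, 1], [0.2, -0.1, 0, 0, 0, 0.002, 1], [0.266, -0.133, 0, 0, 0, 0.003, 1], [0.266, -0.133, 0, 0, 0, 0.003, 1], [0.266, -0.133, 0, 0, 0, 0.003, 1]]]}}

```text
time_s: 25.05
tool_pos: [0.4932, 0.1736, 0.1898]
tool_rot: [180.0, 0.0, 85.5]
force: [0.5, 0.0, -3.6]
grip_width: 0.0599
grasp_force: 30.0
```

{"name": "jog_arm", "arguments": {"motion": [[[0, 0, 0.14, 0, 0, 0, 1], [0, 0, 0.28, 0, 0, 0, 1], [0, 0, 0.42, 0, 0, 0, 1], [0, 0, 0.52, 0, 0, 0, 1], [0, 0, 0.57, 0, 0, 0, 1]]]}}

```text
time_s: 25.55
tool_pos: [0.4923, 0.1736, 0.131]
tool_rot: [-179.9, 0.1, 85.5]
force: [0.2, 0.5, -4.2]
grip_width: 0.0593
grasp_force: 30.0
```

{"name": "jog_arm", "arguments": {"motion": [[[0, 0, 0, 0, 0, 0, 1], [0, 0, 0, 0, 0, 0, 1], [0, 0, 0, 0, 0, 0, 1]]]}}

```text
time_s: 25.85
tool_pos: [0.4937, 0.1744, 0.1336]
tool_rot: [179.9, -0.0, 85.6]
force: [0.4, -0.4, -4.3]
grip_width: 0.0597
grasp_force: 30.0
```

Run:
```python
from h import *
o=env.get_obs();print(o["tool_pos"],o["tool_rot"],o["grip_width"],o["force"],o["wrist_torque"])
a=[]
for n in ["scene","side"]:
    p,d=env.read_camera(n);K,R,t=campose(n);W=cloud(d,K,R,t)
    a.append(p[60:300,200:500,::-1] if n=="scene" else p[60:300,80:380,::-1])
    for m in comps((d>0)&(W[...,2]>.125)&(W[...,2]<.14)&(abs(W[...,0]-.493)<.05)&(abs(W[...,1]-.174)<.13),40):
        q=W[m];v,u=np.nonzero(m);print(n,m.sum(),u.mean(),v.mean(),"y",np.percentile(q[:,1],[1,99]),"x",np.percentile(q[:,0],[1,99]),np.median(q[:,2]))
cv2.imwrite("pics/c4.png",np.hstack(a))
```

```text
[0.4937 0.1744 0.1336] [179.9318  -0.0444  85.5612] 0.05972614348763487 [ 0.3848 -0.4484 -4.3488] [-0.0789  0.0595  0.0305]
scene 1470 312.634693877551 140.34149659863945 y [0.0691 0.2745] x [0.4595 0.5335] 0.13060380831548918
side 1226 214.6590538336052 141.25774877650898 y [0.0678 0.2283] x [0.456  0.5273] 0.13090258257698828
```

View pics/c4.png

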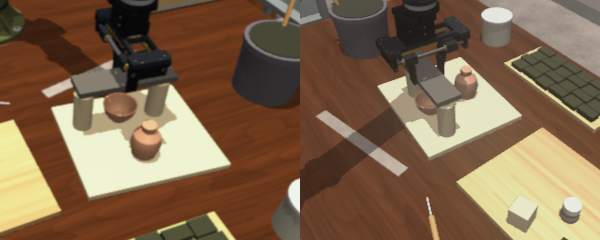

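The batt hovers just above both props, spanning (75–175, 80) in the left crop, with its ends over their outer sides.

{"name": "jog_arm", "arguments": {"motion": [[[0, 0, 0.02, 0, 0, 0, 1], [0, 0, 0.045, 0, 0, 0, 1], [0, 0, 0.07, 0, 0, 0, 1], [0, 0, 0.09, 0, 0, 0, 1], [0, 0, 0.09, 0, 0, 0, 1]]]}}

```text
time_s: 26.45
tool_pos: [0.4929, 0.1741, 0.1235]
tool_rot: [-180.0, 0.0, 85.6]
force: [0.7, -0.2, -4.2]
grip_width: 0.0595
grasp_force: 30.0
```

{"name": "jog_arm", "arguments": {"motion": [[[0, 0, 0.005, 0, 0, 0, 1], [0, 0, 0.01, 0, 0, 0, 1], [0, 0, 0.015, 0, 0, 0, 1], [0, 0, 0.02, 0, 0, 0, 1], [0, 0, 0.02, 0, 0, 0, 1]]]}}

```text
time_s: 26.95
tool_pos: [0.4931, 0.1742, 0.122]
tool_rot: [180.0, -0.0, 85.6]
force: [0.0, 0.3, -4.7]
grip_width: 0.0598
grasp_force: 30.0
```

{"name": "jog_arm", "arguments": {"motion": [[[0, 0, 0.003, 0, 0, 0, 1], [0, 0, 0.006, 0, 0, 0, 1], [0, 0, 0.008, 0, 0, 0, 1], [0, 0, 0.008, 0, 0, 0, 1]]]}}

```text
time_s: 27.35
tool_pos: [0.4932, 0.1742, 0.1214]
tool_rot: [180.0, -0.0, 85.6]
force: [-0.8, 0.4, -3.5]
grip_width: 0.0594
grasp_force: 30.0
```

{"name": "jog_arm", "arguments": {"motion": [[[0, 0, 0.003, 0, 0, 0, 1], [0, 0, 0.006, 0, 0, 0, 1], [0, 0, 0.006, 0, 0, 0, 1], [0, 0, 0.006, 0, 0, 0, 1]]]}}

```text
time_s: 27.75
tool_pos: [0.4933, 0.1742, 0.1213]
tool_rot: [180.0, -0.0, 85.6]
force: [-3.1, -0.9, 6.0]
grip_width: 0.0599
grasp_force: 30.0
```

{"name": "jog_arm", "arguments": {"motion": [[[0, 0, -0.006, 0, 0, 0, 0.28], [0, 0, -0.006, 0, 0, 0, 0.2], [0, 0, -0.006, 0, 0, 0, 0.1], [0, 0, -0.006, 0, 0, 0, 0], [0, 0, -0.006, 0, 0, 0, 0]]]}}

```text
time_s: 28.25
tool_pos: [0.4933, 0.1742, 0.1211]
tool_rot: [180.0, -0.0, 85.6]
force: [0.7, 0.2, -0.1]
grip_width: 0.0836
grasp_force: 0.0
```

{"name": "jog_arm", "arguments": {"motion": [[[0, 0, -0.05, 0, 0, 0, 0], [0, 0, -0.2, 0, 0, 0, 0], [0, 0, -0.45, 0, 0, 0, 0], [0, 0, -0.7, 0, 0, 0, 0], [0, 0, -0.9, 0, 0, 0, 0]]]}}

```text
time_s: 28.75
tool_pos: [0.4936, 0.1743, 0.213]
tool_rot: [179.9, -0.1, 85.6]
force: [-0.3, 0.6, 0.6]
grip_width: 0.0868
grasp_force: 0.0
```

{"name": "jog_arm", "arguments": {"motion": [[[-0.2, 0, 0, 0, 0, 0, 0], [-0.5, 0, 0, 0, 0, 0, 0], [-0.5, 0, 0, 0, 0, 0, 0], [-0.5, 0, 0, 0, 0, 0, 0]]]}}

```text
time_s: 29.15
tool_pos: [0.4889, 0.1227, 0.2106]
tool_rot: [-180.0, -0.0, 85.4]
force: [-0.1, 0.9, 0.5]
grip_width: 0.0872
grasp_force: 0.0
```

Run:
```python
from look import *
from plan import plan
o=env.get_obs();print(o["tool_pos"],o["tool_rot"],o["grip_width"])
look("w7",[(.114,.125,80),(.05,.062,80)])
for n in ["scene","side"]:
    p,d=env.read_camera(n);K,R,t=campose(n);W=cloud(d,K,R,t)
    for m in comps((d>0)&(W[...,2]>.114)&(W[...,2]<.125)&(abs(W[...,0]-.5)<.06)&(abs(W[...,1]-.174)<.12),60):
        q=W[m];r=cv2.minAreaRect((q[:,:2]*1000).astype(np.float32));print(n,m.sum(),np.round(r[0],1),np.round(r[1],1),r[2])
plan([(.48,-.3025,.17,100.8,0,38)])
```

```text
[0.4889 0.1227 0.2106] [-179.9537   -0.0066   85.4098] 0.08721067709607243
(0.114, 0.125) 21343 px 259.0 126.0 z 0.1202 rect [491.6 165.2] [193.9  60.3] 85.4
(0.05, 0.062) 441 px 357.0 108.0 z 0.0561 rect [589.9 180.1] [59.5 33.7] 76.8
scene 2047 [494.3 173.8] [212.   63.3] 85.82064819335938
side 1407 [493.7 172.9] [212.2  61.2] 85.24665832519531
[[[-0.356,0.02,0.034,0,0,-0.007,0],[-0.711,0.04,0.068,0,0,-0.014,0]]]
[[[-0.356,0.004,0.034,0,0,-0.007,0],[-0.712,0.008,0.068,0,0,-0.014,0]]]
[[[-0.356,-0.012,0.034,0,0,-0.007,0],[-0.712,-0.023,0.068,0,0,-0.014,0]]]
[[[-0.355,-0.027,0.034,0,0,-0.007,0],[-0.71,-0.054,0.068,0,0,-0.014,0]]]
[[[-0.354,-0.043,0.034,0,0,-0.007,0],[-0.707,-0.086,0.068,0,0,-0.014,0]]]
[[[-0.351,-0.058,0.034,0,0,-0.007,0],[-0.703,-0.117,0.068,0,0,-0.014,0]]]
  end [ 0.48   -0.3025  0.1699] 100.74
```

{"name": "jog_arm", "arguments": {"motion": [[[-0.356, 0.02, 0.034, 0, 0, -0.007, 0], [-0.711, 0.04, 0.068, 0, 0, -0.014, 0]]]}}

```text
time_s: 29.5
tool_pos: [0.4877, 0.0539, 0.204]
tool_rot: [-180.0, 0.0, 88.4]
force: [-0.3, -0.3, -0.3]
grip_width: 0.0871
grasp_force: 0.0
```

{"name": "jog_arm", "arguments": {"motion": [[[-0.356, 0.004, 0.034, 0, 0, -0.007, 0], [-0.712, 0.008, 0.068, 0, 0, -0.014, 0]]]}}

```text
time_s: 29.7
tool_pos: [0.4861, -0.0186, 0.1972]
tool_rot: [-180.0, 0.0, 90.8]
force: [0.5, 0.5, 0.5]
grip_width: 0.087
grasp_force: 0.0
```

{"name": "jog_arm", "arguments": {"motion": [[[-0.356, -0.012, 0.034, 0, 0, -0.007, 0], [-0.712, -0.023, 0.068, 0, 0, -0.014, 0]]]}}

```text
time_s: 29.9
tool_pos: [0.4846, -0.0899, 0.1905]
tool_rot: [180.0, -0.0, 93.3]
force: [0.5, -0.1, 0.2]
grip_width: 0.087
grasp_force: 0.0
```

{"name": "jog_arm", "arguments": {"motion": [[[-0.355, -0.027, 0.034, 0, 0, -0.007, 0], [-0.71, -0.054, 0.068, 0, 0, -0.014, 0]]]}}

```text
time_s: 30.1
tool_pos: [0.4833, -0.1611, 0.1837]
tool_rot: [180.0, -0.0, 95.8]
force: [0.9, 0.3, 0.2]
grip_width: 0.0871
grasp_force: 0.0
```

{"name": "jog_arm", "arguments": {"motion": [[[-0.354, -0.043, 0.034, 0, 0, -0.007, 0], [-0.707, -0.086, 0.068, 0, 0, -0.014, 0]]]}}

```text
time_s: 30.3
tool_pos: [0.4819, -0.2322, 0.1769]
tool_rot: [180.0, -0.0, 98.3]
force: [0.6, 0.7, -0.1]
grip_width: 0.087
grasp_force: 0.0
```

{"name": "jog_arm", "arguments": {"motion": [[[-0.351, -0.058, 0.034, 0, 0, -0.007, 0], [-0.703, -0.117, 0.068, 0, 0, -0.014, 0], [-0.703, -0.117, 0.068, 0, 0, -0.014, 0], [-0.703, -0.117, 0.068, 0, 0, -0.014, 0], [-0.703, -0.117, 0.068, 0, 0, -0.014, 0]]]}}

```text
time_s: 30.8
tool_pos: [0.4806, -0.3012, 0.17]
tool_rot: [-180.0, -0.1, 100.8]
force: [0.1, 0.1, 0.1]
grip_width: 0.0868
grasp_force: 0.0
```

Run:
```python
from look import *
o=env.get_obs();print(o["tool_pos"],o["tool_rot"])
look("w8",[(.026,.036,300)])
```

```text
[ 0.4806 -0.3012  0.17  ] [-179.9928   -0.0656  100.8057]
(0.026, 0.036) 2809 px 258.0 186.0 z 0.0322 rect [ 479.5 -303. ] [50.1 50.6] 11.4
```

View pics/w8.png

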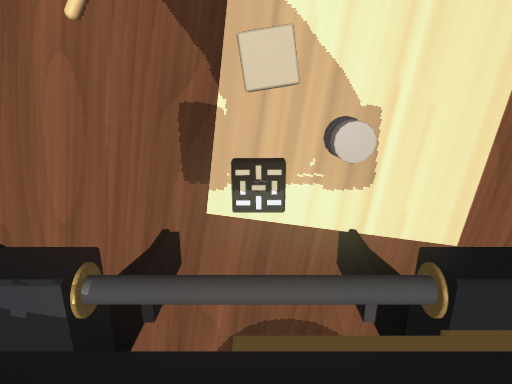

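The tile is centred at (258,186), square to the jaws, with the short prop at (268,57) and the jar at (354,142) clear.

{"name": "jog_arm", "arguments": {"motion": [[[-0.005, 0, 0.25, 0, 0, 0, 0], [-0.005, 0, 0.5, 0, 0, 0, 0], [-0.005, 0, 0.75, 0, 0, 0, 0], [-0.005, 0, 0.9, 0, 0, 0, 0], [-0.005, 0, 1, 0, 0, 0, 0]]]}}

```text
time_s: 31.35
tool_pos: [0.4802, -0.3019, 0.0693]
tool_rot: [-180.0, -0.1, 100.8]
force: [0.9, -0.9, 0.5]
grip_width: 0.0873
grasp_force: 0.0
```

{"name": "jog_arm", "arguments": {"motion": [[[0, 0, 0.12, 0, 0, 0, 0], [0, 0, 0.24, 0, 0, 0, 0], [0, 0, 0.32, 0, 0, 0, 0], [0, 0, 0.38, 0, 0, 0, 0], [0, 0, 0.38, 0, 0, 0, 0]]]}}

```text
time_s: 31.85
tool_pos: [0.4796, -0.3032, 0.0316]
tool_rot: [-179.9, -0.0, 100.7]
force: [0.0, -0.3, 0.7]
grip_width: 0.087
grasp_force: 0.0
```

{"name": "jog_arm", "arguments": {"motion": [[[0, 0, 0, 0, 0, 0, 0.1], [0, 0, 0, 0, 0, 0, 0.2], [0, 0, 0, 0, 0, 0, 0.3], [0, 0, 0, 0, 0, 0, 0.36], [0, 0, 0, 0, 0, 0, 0.36]]], "grip_force": 12}}

```text
time_s: 32.35
tool_pos: [0.4802, -0.3034, 0.0325]
tool_rot: [180.0, 0.0, 100.7]
force: [-0.1, -0.8, -0.3]
grip_width: 0.0583
grasp_force: 0.0
```

{"name": "jog_arm", "arguments": {"motion": [[[0, 0, 0, 0, 0, 0, 1], [0, 0, 0, 0, 0, 0, 1], [0, 0, 0, 0, 0, 0, 1], [0, 0, 0, 0, 0, 0, 1], [0, 0, 0, 0, 0, 0, 1]]]}}

```text
time_s: 32.85
tool_pos: [0.4801, -0.3034, 0.0324]
tool_rot: [180.0, -0.0, 100.7]
force: [0.7, 0.2, 1.5]
grip_width: 0.0499
grasp_force: 12.0
```

Run:
```python
from plan import *
plan([(.4933,.1738,.21,85.55,1,33)],start=(.4801,-.3034,.21,100.7))
```

```text
[[[0.311,0.068,0,0,0,0.006,1],[0.622,0.135,0,0,0,0.011,1],[0.933,0.203,0,0,0,0.017,1]]]
[[[0.314,0.051,0,0,0,0.006,1],[0.628,0.102,0,0,0,0.011,1],[0.942,0.153,0,0,0,0.017,1]]]
[[[0.316,0.034,0,0,0,0.006,1],[0.633,0.068,0,0,0,0.011,1],[0.949,0.103,0,0,0,0.017,1]]]
[[[0.318,0.017,0,0,0,0.006,1],[0.636,0.034,0,0,0,0.011,1],[0.953,0.052,0,0,0,0.017,1]]]
[[[0.318,0,0,0,0,0.006,1],[0.637,0,0,0,0,0.011,1],[0.955,0.001,0,0,0,0.017,1]]]
  end [0.4934 0.1737 0.21  ] 85.4
```

{"name": "jog_arm", "arguments": {"motion": [[[0, 0, -0.1, 0, 0, 0, 1], [0, 0, -0.3, 0, 0, 0, 1], [0, 0, -0.55, 0, 0, 0, 1], [0, 0, -0.8, 0, 0, 0, 1], [0, 0, -1, 0, 0, 0, 1]]]}}

```text
time_s: 33.35
tool_pos: [0.4801, -0.3038, 0.1343]
tool_rot: [179.9, 0.0, 100.7]
force: [1.2, -0.2, -0.5]
grip_width: 0.05
grasp_force: 12.0
```

{"name": "jog_arm", "arguments": {"motion": [[[0, 0, -0.25, 0, 0, 0, 1], [0, 0, -0.5, 0, 0, 0, 1], [0, 0, -0.7, 0, 0, 0, 1], [0, 0, -0.776, 0, 0, 0, 1], [0, 0, -0.776, 0, 0, 0, 1]]]}}

```text
time_s: 33.85
tool_pos: [0.4804, -0.3038, 0.211]
tool_rot: [179.9, 0.0, 100.7]
force: [0.6, 0.5, -1.3]
grip_width: 0.0502
grasp_force: 12.0
```

{"name": "jog_arm", "arguments": {"motion": [[[0.15, 0.033, 0, 0, 0, 0.003, 1], [0.4, 0.087, 0, 0, 0, 0.007, 1], [0.65, 0.141, 0, 0, 0, 0.012, 1], [0.933, 0.203, 0, 0, 0, 0.017, 1]]]}}

```text
time_s: 34.25
tool_pos: [0.4816, -0.2072, 0.2085]
tool_rot: [-179.9, -0.0, 97.5]
force: [-0.4, 0.0, -1.5]
grip_width: 0.05
grasp_force: 12.0
```

{"name": "jog_arm", "arguments": {"motion": [[[0.314, 0.051, 0, 0, 0, 0.006, 1], [0.628, 0.102, 0, 0, 0, 0.011, 1], [0.942, 0.153, 0, 0, 0, 0.017, 1]]]}}

```text
time_s: 34.55
tool_pos: [0.4843, -0.1111, 0.2086]
tool_rot: [-179.9, -0.0, 94.5]
force: [0.2, 0.4, -1.6]
grip_width: 0.0497
grasp_force: 12.0
```

{"name": "jog_arm", "arguments": {"motion": [[[0.316, 0.034, 0, 0, 0, 0.006, 1], [0.633, 0.068, 0, 0, 0, 0.011, 1], [0.949, 0.103, 0, 0, 0, 0.017, 1]]]}}

```text
time_s: 34.85
tool_pos: [0.487, -0.0159, 0.2086]
tool_rot: [-179.9, 0.0, 91.5]
force: [0.4, -0.3, -0.2]
grip_width: 0.0496
grasp_force: 12.0
```

{"name": "jog_arm", "arguments": {"motion": [[[0.318, 0.017, 0, 0, 0, 0.006, 1], [0.636, 0.034, 0, 0, 0, 0.011, 1], [0.953, 0.052, 0, 0, 0, 0.017, 1]]]}}

```text
time_s: 35.15
tool_pos: [0.4897, 0.0794, 0.2085]
tool_rot: [-179.9, 0.0, 88.4]
force: [0.3, 0.1, -0.7]
grip_width: 0.05
grasp_force: 12.0
```

{"name": "jog_arm", "arguments": {"motion": [[[0.3, 0, 0, 0, 0, 0.005, 1], [0.55, 0, 0, 0, 0, 0.01, 1], [0.78, 0, 0, 0, 0, 0.013, 1], [0.955, 0.001, 0, 0, 0, 0.016, 1], [0.955, 0.001, 0, 0, 0, 0.016, 1]]]}}

```text
time_s: 35.65
tool_pos: [0.4921, 0.1764, 0.2082]
tool_rot: [-179.9, 0.1, 85.8]
force: [-0.5, 0.3, -1.9]
grip_width: 0.0499
grasp_force: 12.0
```

{"name": "jog_arm", "arguments": {"motion": [[[0, 0, 0.15, 0, 0, 0, 1], [0, 0, 0.3, 0, 0, 0, 1], [0, 0, 0.45, 0, 0, 0, 1], [0, 0, 0.58, 0, 0, 0, 1], [0, 0, 0.63, 0, 0, 0, 1]]]}}

```text
time_s: 36.15
tool_pos: [0.4924, 0.1722, 0.145]
tool_rot: [-179.8, 0.1, 85.5]
force: [-0.4, -0.4, -0.7]
grip_width: 0.0502
grasp_force: 12.0
```

{"name": "jog_arm", "arguments": {"motion": [[[0, 0, 0, 0, 0, 0, 1], [0, 0, 0, 0, 0, 0, 1], [0, 0, 0, 0, 0, 0, 1], [0, 0, 0, 0, 0, 0, 1]]]}}

```text
time_s: 36.55
tool_pos: [0.4939, 0.1739, 0.1477]
tool_rot: [179.9, -0.0, 85.6]
force: [-0.2, 0.6, -0.6]
grip_width: 0.0495
grasp_force: 12.0
```

Run:
```python
from h import *
o=env.get_obs();print(o["tool_pos"],o["tool_rot"],o["force"])
p,d=env.read_camera("scene");q,_=env.read_camera("side")
cv2.imwrite("pics/c5.png",cv2.resize(np.hstack([p[80:230,240:400,::-1],q[80:230,140:300,::-1]]),None,fx=2,fy=2))
```

```text
[0.4939 0.1739 0.1477] [179.9363  -0.0442  85.5663] [-0.1501  0.6319 -0.6139]
```

View pics/c5.png

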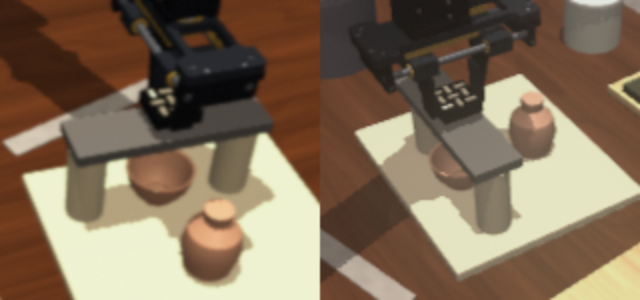

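The tile hovers over the middle of the batt at (165,100) in the left crop, with the batt resting on both props. Lowering.

{"name": "jog_arm", "arguments": {"motion": [[[0, 0, 0.02, 0, 0, 0, 1], [0, 0, 0.04, 0, 0, 0, 1], [0, 0, 0.065, 0, 0, 0, 1], [0, 0, 0.085, 0, 0, 0, 1], [0, 0, 0.085, 0, 0, 0, 1]]]}}

```text
time_s: 37.15
tool_pos: [0.4932, 0.1736, 0.138]
tool_rot: [-180.0, 0.0, 85.6]
force: [0.5, 0.1, -1.1]
grip_width: 0.0499
grasp_force: 12.0
```

{"name": "jog_arm", "arguments": {"motion": [[[0, 0, 0.004, 0, 0, 0, 1], [0, 0, 0.008, 0, 0, 0, 1], [0, 0, 0.012, 0, 0, 0, 1], [0, 0, 0.015, 0, 0, 0, 1], [0, 0, 0.015, 0, 0, 0, 1]]]}}

```text
time_s: 37.65
tool_pos: [0.4935, 0.1737, 0.137]
tool_rot: [180.0, -0.0, 85.6]
force: [-0.3, 0.4, -1.5]
grip_width: 0.0499
grasp_force: 12.0
```

{"name": "jog_arm", "arguments": {"motion": [[[0, 0, 0.003, 0, 0, 0, 1], [0, 0, 0.006, 0, 0, 0, 1], [0, 0, 0.008, 0, 0, 0, 1], [0, 0, 0.008, 0, 0, 0, 1]]]}}

```text
time_s: 38.05
tool_pos: [0.4935, 0.1737, 0.1364]
tool_rot: [180.0, -0.0, 85.6]
force: [-0.4, -0.7, -0.1]
grip_width: 0.05
grasp_force: 12.0
```

{"name": "jog_arm", "arguments": {"motion": [[[0, 0, 0.002, 0, 0, 0, 1], [0, 0, 0.004, 0, 0, 0, 1], [0, 0, 0.004, 0, 0, 0, 1], [0, 0, 0.004, 0, 0, 0, 1]]]}}

```text
time_s: 38.45
tool_pos: [0.4936, 0.1737, 0.1363]
tool_rot: [180.0, -0.0, 85.6]
force: [-1.3, -0.9, 5.3]
grip_width: 0.0497
grasp_force: 12.0
```

Seated. Release slowly, rise, look.

{"name": "jog_arm", "arguments": {"motion": [[[0, 0, -0.004, 0, 0, 0, 0.4], [0, 0, -0.004, 0, 0, 0, 0.35], [0, 0, -0.004, 0, 0, 0, 0.25], [0, 0, -0.004, 0, 0, 0, 0.1], [0, 0, -0.004, 0, 0, 0, 0]]]}}

```text
time_s: 38.95
tool_pos: [0.4935, 0.1737, 0.136]
tool_rot: [180.0, 0.0, 85.6]
force: [0.2, -0.6, -0.0]
grip_width: 0.0728
grasp_force: 0.0
```

{"name": "jog_arm", "arguments": {"motion": [[[0, 0, -0.05, 0, 0, 0, 0], [0, 0, -0.2, 0, 0, 0, 0], [0, 0, -0.45, 0, 0, 0, 0], [0, 0, -0.7, 0, 0, 0, 0], [0, 0, -0.95, 0, 0, 0, 0]]]}}

```text
time_s: 39.45
tool_pos: [0.4934, 0.1736, 0.2325]
tool_rot: [180.0, -0.0, 85.6]
force: [-0.7, 0.8, 0.2]
grip_width: 0.0868
grasp_force: 0.0
```

{"name": "jog_arm", "arguments": {"motion": [[[-0.2, 0, -0.2, 0, 0, 0, 0], [-0.5, 0, -0.3, 0, 0, 0, 0], [-0.8, 0, -0.3, 0, 0, 0, 0], [-0.8, 0, -0.3, 0, 0, 0, 0], [-0.8, 0, -0.3, 0, 0, 0, 0]]]}}

```text
time_s: 39.95
tool_pos: [0.4874, 0.0936, 0.2617]
tool_rot: [180.0, -0.1, 85.5]
force: [0.1, 0.7, -0.6]
grip_width: 0.087
grasp_force: 0.0
```

Run:
```python
from look import *
o=env.get_obs();print(o["tool_pos"],o["tool_rot"],o["force"])
look("w9",[(.114,.125,80),(.13,.14,80),(.05,.062,80),(.09,.1,80)])
for n in ["scene","side"]:
    p,d=env.read_camera(n);K,R,t=campose(n);W=cloud(d,K,R,t)
    cv2.imwrite(f"pics/f_{n}.png",p[:,:,::-1])
    for lo,hi in [(.114,.125),(.13,.14),(.05,.06),(.085,.1)]:
      for m in comps((d>0)&(W[...,2]>lo)&(W[...,2]<hi)&(abs(W[...,0]-.55)<.12)&(abs(W[...,1])<.32),60):
        q=W[m];r=cv2.minAreaRect((q[:,:2]*1000).astype(np.float32));print(n,lo,m.sum(),np.round(r[0],1),np.round(r[1],1),round(r[2],1))
```

```text
[0.4874 0.0936 0.2617] [179.9634  -0.0759  85.4646] [ 0.0836  0.6646 -0.6148]
(0.114, 0.125) 10437 px 258.0 104.0 z 0.1203 rect [491.1 157.6] [176.3  60.1] 85.4
(0.13, 0.14) 3897 px 258.0 93.0 z 0.1364 rect [492.6 173.9] [50.1 50.2] 85.8
(0.05, 0.062) 313 px 344.0 83.0 z 0.056 rect [589.3 176.6] [32.4 59.7] 1.9
(0.09, 0.1) 846 px 377.0 80.0 z 0.0962 rect [603.  177.1] [28.8 28.5] 14.8
scene 0.114 1669 [494.6 174.1] [211.6  63.8] 85.5
scene 0.13 427 [495.3 172.9] [50.7 53.1] 84.6
scene 0.05 67 [510.3 249.1] [40.7 21.7] 47.1
scene 0.05 182 [500.7 173.9] [66.  74.4] 1.7
scene 0.05 75 [498.9  83.9] [40.6 17.6] 60.7
scene 0.05 282 [ 469.2 -195.8] [44.  42.2] 19.2
scene 0.05 137 [617.1 167.3] [59.  30.3] 51.5
scene 0.05 246 [ 551.3 -244.6] [33.5 34.4] 78.5
scene 0.085 81 [498.9  83.8] [39.5 17.2] 60.4
scene 0.085 171 [605.1 176.1] [28.9 28.5] 42.0
side 0.114 1170 [493.5 174.4] [214.4  60.6] 85.5
side 0.13 323 [494.  172.4] [51.8 50.3] 87.6
side 0.05 87 [594.5 164.9] [31.9 57.3] 46.4
side 0.05 89 [473.4 175.4] [71.5 30.9] 84.9
side 0.05 244 [ 548.7 -245.7] [33.6 33.8] 55.3
side 0.05 142 [ 456.3 -207.5] [24.8 50.2] 54.7
side 0.085 91 [603.5 174.8] [28.3 27.4] 36.3
side 0.085 74 [482.4  75.7] [15.9 38.7] 69.0
```

View pics/f_scene.png

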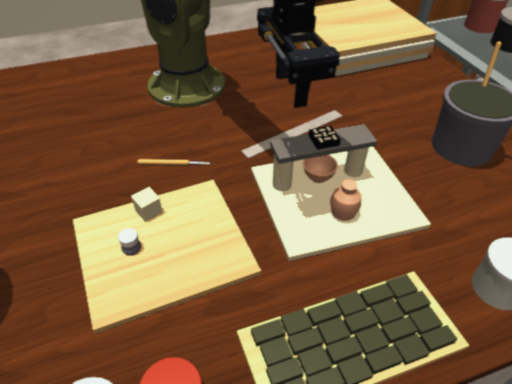

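View pics/w9.png

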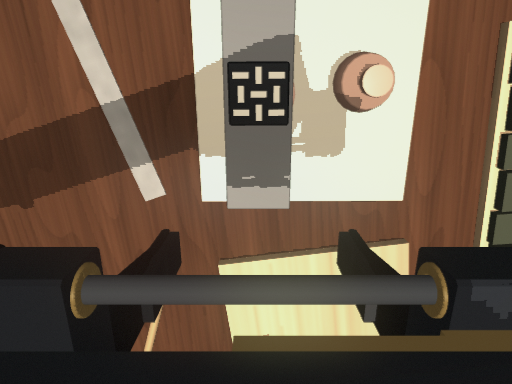

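The scene view shows the batt across both props, spanning (272–375,142), with the tile at (325,137). The bowl, vase, short prop and jar have not moved. In the wrist view the tile at (258,93) is centred on the batt and square with it, and the arm is clear.

```bash
python3 -c "
from cell import env
print(env.sign_off())"
```

```text
the job is handed in; nothing more can be done
None
```

The upper tier is built and handed in at about 40 s of the 112 s: both props stand in line with the bowl, the batt lies across them, and the tile is square on its middle, each within about 1–2 mm by camera, with the bowl, vase and short prop unmoved.

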